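Change the picture wire on the pay-off stand

ROBOT

A 6-joint arm with a two-finger parallel gripper is mounted at the origin on the work surface. World frame = base frame: x ahead of the robot, y to its left, z up, the work surface at z = 0. Lengths are in mm, angles in degrees, forces in N, time in s.
With the tool pointing down it reaches from about 325 to 900 mm from the base axis. Payload 6.1 kg.
Tool frame: the origin (TCP) lies on the centre line of the jaws, within the pads' length; the fingertips stand 19 mm ahead of it and the grasp point (between the pads) is the TCP; z points along the fingers, y is the line along which they close (so a half turn about z gives the same grasp; the last joint's range is limited). The gripper opens to 85 mm and grips with 20 to 120 N. Pads are 22 mm wide; open, the fingers measure 114 mm over their backs; the gripper's body (76 mm by 85 mm) begins 54 mm behind the grasp point. The pads swing forward as they close: fully open they stand 13 mm farther back than shut.
Start: joints at [-83.944, 12.628, 87.462, -0, 79.91, -7.225], TCP at [143.574, -608.278, 250.3] pointing down, gripper open.
Joint ranges: [-170.65, 170.65], [-52.31, 119.04], [5.05, 147.46], [-71.25, 251.25], [11.57, 151.72], [-153.62, 153.62]. Speed limits (degrees/s): [147.25, 147.25, 172.46, 180, 180, 180].

INTERFACE

Orientations are given as a 3x3 rotation matrix whose columns are the frame's x, y, z axes.
In Python, from plant import read_state, grab_frame, get_calibration, finish_job, look_for, cut_out gives the robot as it stands.
- The arm moves only by the tool carry_out, never from a script. Its argument "plan" is a list that holds one entry, the list of rows, each a list of 7 numbers: the shift along the world's x, y, z in m, then the turn, a rotation vector about the world's x, y, z in rad, then the closure in counts, from 0 (fully open) to 255 (shut). In form: [[[dx, dy, dz, rx, ry, rz, claw], ...]]. A call has 1 to 10 rows; each row is the pose to reach, as a shift and turn from the pose commanded when the call began; what a row does not reach only later rows make up. A row lasts 1/10 s, in which the tool goes at most 50 mm and 8.59 degrees, less where a joint would pass 70% of its speed; a pose out of reach is approached as far as the arm can. A call with a gripper value outside its range is refused whole. The fingers move at their own pace and stop on an object; "squeeze" is the grip in N (left out, the last holds). Time passes only in rows, so rows that repeat a pose let the fingers close. It gives the time, the measured TCP pose, the force, the opening and the grip force at its end, in the units of the state.
- read_state(): the state, without advancing time (a new reading comes with each control period).
- grab_frame(name): name is "side" or "top"; returns the picture (480x640x3 uint8, blue, green, red); there is no depth.
- get_calibration(name): a dict with "camera_matrix" (3x3 intrinsics, pixels), "dist_coeffs" ([k1, k2, p1, p2, k3] as OpenCV has them; the pictures are not rectified), "R" (3x3) and "t" (3): a world point X has camera coordinates R X + t. Camera axes: x right, y down, z forward; pixel columns grow to the right and rows downward; lengths in mm; the calibration is good to about 2 mm. A picture is of the moment at which its call begins. get_calibration takes no time and is no camera call.
- finish_job(): hands the job in; it is judged then, once.
Trained networks look in the newest picture that a camera, given by its name, has taken for a name from the list of things; names that differ only in an ending like _2 or _b are one class to them, and where a whole thing is asked for, a point or a joint stands for the part that bears it (a point fixed in the world has none). Each returns a list of dicts, best first, with "conf" (0 to 1); they miss things now and then, are a little off and sometimes report something else, mostly with a low value. They report only what shows in the picture. A call takes as long as a camera call. They do not tell look-alikes from the thing itself.
- look_for(camera, thing): "position" ([row, column] in pixels, amid what is visible of it).
- cut_out(camera, thing): "pixels" (480x640 bool, what is visible of it) and "position" ([row, column] in pixels, amid what is visible of it).
The state is a dict: "time": time; "joint_pos": joint angles; "joint_velocities": joint speeds; "tau": joint torques, N m; "tool_pos": TCP position; "orientation": TCP orientation; "contact_force": force on the tool from outside, world axes, zero at the start; "ft_torque": the same for the moment, N m; "width": finger opening in mm; "finger_force": force on a finger pad.
Only numpy, scipy, OpenCV 4.12 (cv2) and the standard library are available. Lean on these libraries where they do the work, as an engineer would, in place of code of your own. Each camera call takes 0.05 s, during which the arm holds its last target. There are 200 camera calls.

TASK

Change the stand over from thin picture wire to the heavy one. First swing the sprung arm with the tension wheel back from the bobbins and lock it there by dropping the black-knobbed pin fully home through the arm into the hole in the base; then take every thin bobbin off the two spindles and lay them flat, side by side, in the wooden tray. Then put the thicker bobbin of heavy wire on the main, taller spindle right down on its seat and push the steel collar down after it, past the spring balls, until it clicks and sits on the bobbin; leave the arm pinned back, and do not disturb the brush jar, the paint jar or the pliers.

Things in the scene. Friction and masses are not known exactly. Their poses are not given: they have to be found in the camera images.
- stand: grey base plate of the two-spindle wire pay-off stand, 180 x 320 x 12 mm, fixed; origin at the centre of its underside, x and y along its 180 and 320 mm sides (at zero yaw x points away from the robot, y to its left). It carries two upright steel spindles, the take-up arm and, at x 55, y 70 mm, a grey tube, 20 mm wide, 19 mm high, where the pin is kept
- spindle_seat (a point): on the axis of the main (taller) spindle, at the top of its 44 mm wide seat (20 mm above the table), where its lowest bobbin rests; axes as the stand's. Spindle 20 mm thick up to 52 mm, tapering to 12 mm at its top at 58 mm. Three sprung balls around it, centres at 46 mm, stand out 2.5 mm: bobbins clear them, the collar must be pushed past with about 10 N
- takeup (a joint): angle (rad) of the 18 mm wide aluminium take-up arm, turning level about pivot: 0 = in beside the bobbins, grows as it swings back (anticlockwise from above), stop 1.15; at 0.90 its bush is over the lock hole. The spring pulls it to 0: 2 N at the bush at 0, 5 N at 0.90. Its rubber-tyred tension wheel, 40 mm wide, is 75 mm from the pivot, top 43 mm above the table
- pivot (a point): on the upright axis about which the take-up arm turns, at the top of the base plate; the arm's round hub is 32 mm wide and 25 mm high
- bush (a point): centre of the mouth of the bush at the arm's free end, 120 mm from the pivot: an upright aluminium tube, 20 mm wide outside, with a 10.4 mm hole right through, its top 19 mm and its lower end 3 mm above the base plate; moves with the arm, its x axis lies along the arm towards the pivot
- lock_hole (a point): centre of the mouth of the 10.5 mm lock hole with a steel rim, straight through the base plate (12 mm deep), 120 mm from the pivot, in the plate's top face; axes as the stand's
- pin: locking pin: steel shank 8 mm thick, 28 mm long, tapered tip; black round knob above, 24 mm wide, 32 mm high; origin at the shank's tip, z up to the knob. At the start upright in its tube on the plate, tip 3 mm above the table. Home through bush and lock hole, its tip is 9 mm below the plate's top face and the knob rests on the bush
- thin1: bobbin of thin steel wire with black plastic flanges, 60 mm outside diameter, 20 mm high, bore 27 mm, 0.1 to 0.2 kg; origin at its centre, z along its axis (both faces alike). At the start it is the lowest on the main spindle
- thin2: another thin bobbin, the same size; on top of thin1 at the start (may be absent)
- thin3: another thin bobbin, the same size; on the second spindle at the start (may be absent)
- heavy: bobbin of heavy wire, 60 mm outside diameter, 28 mm high, bore 27 mm, about 0.22 kg; origin at its centre, z along its axis (both faces alike); at the start flat on the table to the right of the stand. On its seat its centre is 14 mm above spindle_seat
- collar: keeper collar: plain knurled steel ring, 36 mm outside diameter, bore 22 mm, 14 mm high; origin at its centre, z along its axis (both faces alike); at the start flat on the table to the right of the stand. Clicked home on the heavy bobbin its centre is 35 mm above spindle_seat, just under the balls, which hold it down
- tray_floor (a point): centre of the inner floor of the open wooden tray, 6 mm above the table, to the left of the stand, fixed; inside 230 mm along its x axis and 150 mm along its y axis, walls 20 mm high above the floor and 6 mm thick
- brush_jar: glass jar with paint brushes, 66 mm wide, 80 mm high, brushes up to 180 mm; leave alone
- pliers: red-handled pliers lying on the table, 165 mm long; leave alone
- second_seat (a point): the same point on the second spindle, 110 mm along the stand's y from the main one: plain, 20 mm thick, only 34 mm high above this point, no balls
- paint_jar: white plastic paint jar with a grey lid, 70 mm wide, 65 mm high; leave alone
There are look-alikes about, which are no part of the job. Leave any green or orange look-alike of the collar alone.

How it is judged (in metres and radians):
On the way, in this order (a step that is already met when the one before it is completed fails the run):
1. the take-up arm is swung back and locked: the pin is down through its bush into the lock hole, and let go (value of joint takeup between 0.84 and 0.96 rad and horizontal distance between pin and lock_hole below 0.004 m and z of pin in the frame of lock_hole below -0.005 m and angle between pin's own z axis and vertical below 0.2 rad and contact force between the fingers and pin below 0.1 N), for 0.3 s.
2. every thin bobbin lies flat in the tray (x of thin1 in the frame of tray_floor between -0.09 and 0.09 m and y of thin1 in the frame of tray_floor between -0.05 and 0.05 m and z of each of thin1, thin2, thin3 in the frame of tray_floor below 0.013 m and angle between the z axis of each of thin1, thin2, thin3 and the z axis of tray_floor, either way round below 0.15 rad and x of thin2 in the frame of tray_floor between -0.09 and 0.09 m and y of thin2 in the frame of tray_floor between -0.05 and 0.05 m and x of thin3 in the frame of tray_floor between -0.09 and 0.09 m and y of thin3 in the frame of tray_floor between -0.05 and 0.05 m and contact force between the fingers and thin1 below 0.1 N and contact force between the fingers and thin2 below 0.1 N and contact force between the fingers and thin3 below 0.1 N), for 0.2 s.
3. the heavy bobbin is down on the spindle's seat (z of heavy in the frame of spindle_seat between 0.011 and 0.017 m and horizontal distance between heavy and spindle_seat below 0.006 m and angle between the z axis of heavy and the z axis of spindle_seat, either way round below 0.12 rad and contact force between the fingers and heavy below 0.1 N), for 0.2 s.
4. the collar has clicked past the balls and sits on the heavy bobbin (z of collar in the frame of spindle_seat between 0.03 and 0.0375 m and horizontal distance between collar and spindle_seat below 0.004 m and angle between the z axis of collar and the z axis of spindle_seat, either way round below 0.12 rad and contact force between the fingers and collar below 0.1 N), for 0.2 s.
At the end, for the whole second after the job is handed in: Arm pinned back (0.84 to 0.96 rad, pin tip 5 mm or more below the plate's top); every thin bobbin flat on the tray's floor; heavy bobbin on the seat within 3 mm; collar on it, level, below the balls, within 2.5 mm; all let go and at rest (value of joint takeup between 0.84 and 0.96 rad and horizontal distance between pin and lock_hole below 0.004 m and z of pin in the frame of lock_hole below -0.005 m and angle between pin's own z axis and vertical below 0.2 rad and x of thin1 in the frame of tray_floor between -0.09 and 0.09 m and y of thin1 in the frame of tray_floor between -0.05 and 0.05 m and z of each of thin1, thin2, thin3 in the frame of tray_floor below 0.013 m and angle between the z axis of each of thin1, thin2, thin3 and the z axis of tray_floor, either way round below 0.15 rad and x of thin2 in the frame of tray_floor between -0.09 and 0.09 m and y of thin2 in the frame of tray_floor between -0.05 and 0.05 m and x of thin3 in the frame of tray_floor between -0.09 and 0.09 m and y of thin3 in the frame of tray_floor between -0.05 and 0.05 m and z of heavy in the frame of spindle_seat between 0.011 and 0.017 m and horizontal distance between heavy and spindle_seat below 0.006 m and angle between the z axis of each of heavy, collar and the z axis of spindle_seat, either way round below 0.12 rad and z of collar in the frame of spindle_seat between 0.03 and 0.0375 m and horizontal distance between collar and spindle_seat below 0.004 m and linear speed of each of thin1, thin2, thin3, heavy, collar, pin below 0.02 m/s); the robot touches nothing.
It fails at once if the brush jar moved more than 30 mm (distance of brush_jar from where it was at the start of the episode above 0.03 m).
It fails at once if the paint jar moved more than 30 mm (distance of paint_jar from where it was at the start of the episode above 0.03 m).
It fails at once if the pliers moved more than 30 mm (distance of pliers from where it was at the start of the episode above 0.03 m).
Of thin2, thin3 only 1 to 2 are there at a start; the rules pass over those that are not, and their reading is None.
At some moment in a run one of heavy, collar may be knocked a few centimetres aside while the robot is not near it.
It also fails if it takes over 192 s, if anything falls off the work surface, if the arm or the gripper's body presses on something with over 40 N, if the wrist force passes 120 N, or if a joint passes its speed limit or range.

## Working session

There is one attempt and no reset: what is moved stays moved. The work goes in short steps, Python scripts to look and compute and a tool call to move; the robot and the scene stay as the last step left them, time stands still between calls to the robot, and variables do not carry over. Pictures are saved under pics/ and viewed, at most 14 in all, crops included, and the job is handed in when it is done.

Besides the shell and the picture viewer there is one more tool, called after "Request:" by a JSON object that holds its "op" and its "data", one argument or row to a line. carry_out: Moves the arm, as the interface text tells. Its arguments: {"type":"object","properties":{"plan":{"type":"array","items":{"type":"array","items":{"type":"array","items":{"type":"number"}}}},"squeeze":{"type":"number"}},"required":["plan"]}

```bash
ls; mkdir -p pics; cat > h.py <<'E'
import numpy as np,cv2
from plant import *
def ray(cam,rc):
    c=get_calibration(cam);K=np.array(c["camera_matrix"],float);d=np.array(c["dist_coeffs"],float);R=np.array(c["R"]);t=np.array(c["t"]).ravel()
    u=cv2.undistortPoints(np.array([[[rc[1],rc[0]]]],float),K,d)[0,0]
    return -R.T@t, R.T@np.array([u[0],u[1],1.])
def atz(cam,rc,z):
    o,v=ray(cam,rc); return (o+v*(z-o[2])/v[2]).round(1)
def tri(a,b):
    o1,v1=ray("side",a);o2,v2=ray("top",b)
    s=np.linalg.lstsq(np.c_[v1,-v2],o2-o1,rcond=None)[0]
    p,q=o1+s[0]*v1,o2+s[1]*v2
    return ((p+q)/2).round(1),round(np.linalg.norm(p-q),1)
def proj(cam,X):
    c=get_calibration(cam);R=np.array(c["R"]);t=np.array(c["t"]).ravel()
    p=cv2.projectPoints(np.array(X,float).reshape(-1,1,3),cv2.Rodrigues(R)[0],t,np.array(c["camera_matrix"],float),np.array(c["dist_coeffs"],float))[0]
    return p[:,0,::-1].round(1)
E
python3 - <<'E'
from h import *
for c in("top","side"):
    im=grab_frame(c);cv2.imwrite(f"pics/{c}0.png",im)
    k=get_calibration(c);print(c,"cam at",(-np.array(k["R"]).T@np.array(k["t"]).ravel()).round(),np.array(k["camera_matrix"])[0,0])
    for n in["stand","takeup","pin","thin1","heavy","collar","brush_jar","paint_jar","pliers"]:
        print(n,[(np.round(r["position"]),round(r["conf"],2)) for r in look_for(c,n)][:5])
print(read_state())
E
```

```text
pics
top cam at [ 478.    7. 1077.] 439.5564360483072
stand [(array([266., 319.]), 0.8)]
takeup [(array([265., 330.]), 0.81), (array([239., 450.]), 0.44)]
pin [(array([162., 217.]), 0.24)]
thin1 [(array([261., 313.]), 0.82), (array([249., 262.]), 0.7)]
heavy [(array([240., 451.]), 0.71)]
collar [(array([340., 437.]), 0.71), (array([310., 473.]), 0.46), (array([287., 451.]), 0.41), (array([231., 293.]), 0.25)]
brush_jar [(array([165., 214.]), 0.66)]
paint_jar [(array([192., 416.]), 0.87), (array([267., 320.]), 0.7)]
pliers [(array([146., 318.]), 0.59)]
side cam at [ 416. -684.  674.] 456.1024626280416
stand [(array([284., 290.]), 0.92)]
takeup [(array([276., 296.]), 0.6)]
pin [(array([237., 323.]), 0.66)]
thin1 [(array([258., 292.]), 0.8), (array([227., 293.]), 0.65)]
heavy [(array([401., 362.]), 0.65), (array([386., 268.]), 0.19)]
collar [(array([392., 270.]), 0.65), (array([413., 219.]), 0.62), (array([459., 267.]), 0.59)]
brush_jar [(array([169., 368.]), 0.86), (array([337., 424.]), 0.46)]
paint_jar [(array([339., 422.]), 0.93)]
pliers [(array([247., 421.]), 0.84)]
{'time': 1.0, 'joint_pos': array([-8.39432836e+01,  1.26292021e+01,  8.74616081e+01, -7.56761188e-04,
        7.99082751e+01, -7.22514806e+00]), 'joint_velocities': array([ 0.05652247,  0.03965065,  0.05151119,  0.01613593, -0.06021155,
       -0.02953914]), 'tau': array([ 2.41682928e-04, -4.96853328e+01, -3.89738989e+01, -1.96289493e-04,
        7.97226003e-04, -1.31680446e-05]), 'tool_pos': array([ 143.57984105, -608.29034425,  250.29021607]), 'orientation': array([[ 9.73251109e-01,  2.29743942e-01, -1.12464534e-05],
       [ 2.29743942e-01, -9.73251109e-01, -1.72486265e-05],
       [-1.49083907e-05,  1.42034403e-05, -1.00000000e+00]]), 'contact_force': array([0.68143222, 0.08854221, 0.03334544]), 'ft_torque': array([0.00573208, 0.01856511, 0.02152439]), 'finger_force': 0.0, 'width': 85.31878810672654}
```

View pics/top0.png

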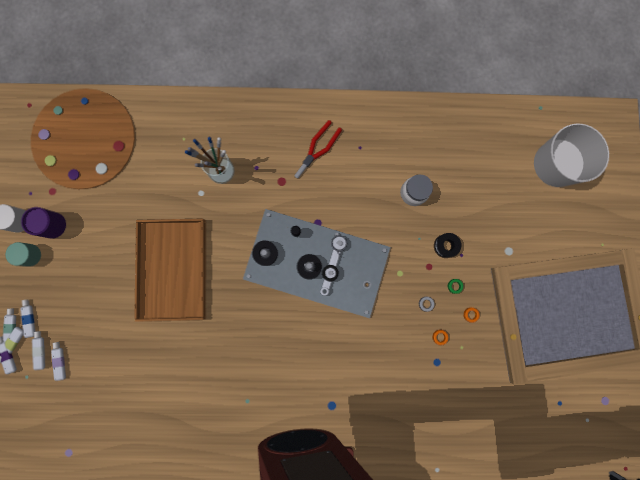

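View pics/side0.png

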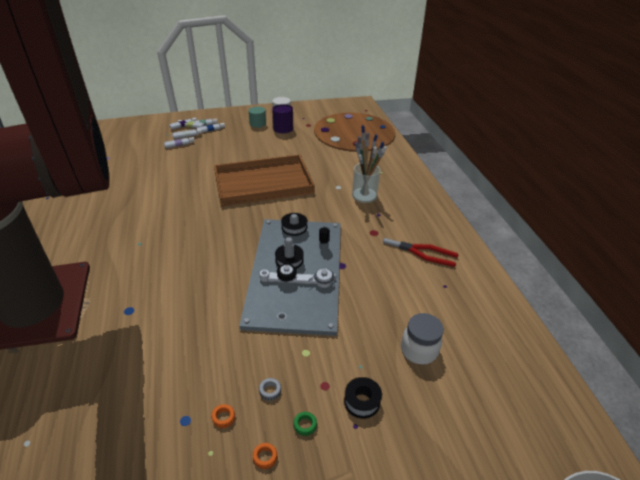

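Top view: the stand is centred at about (265,318), with the pivot at (243,340), the bush at (291,325), the wheel at (272,331), the lock hole at (285,366) and the pin at (231,296). One thin bobbin is on each spindle, at (267,309) and (253,265). The heavy bobbin is at (245,447), the steel collar at (304,427) and the tray at (270,171). The side view agrees. Next I'll refine these positions.

```bash
python3 - <<'E'
from h import *
t=cv2.imread("pics/top0.png");s=cv2.imread("pics/side0.png")
a=cv2.resize(t[205:320,240:395],None,fx=5,fy=5,interpolation=cv2.INTER_CUBIC)  # 775x575
b=cv2.resize(s[205:335,235:350],None,fx=4.6,fy=4.6,interpolation=cv2.INTER_CUBIC)
cv2.imwrite("pics/ta.png",a);cv2.imwrite("pics/sb.png",b)
def contour(cam,n,z):
    r=cut_out(cam,n)
    out=[]
    for q in r[:4]:
        m=q["pixels"].astype(np.uint8);c=max(cv2.findContours(m,0,1)[0],key=cv2.contourArea)[:,0]
        P=np.array([atz(cam,(y,x),z)[:2] for x,y in c],np.float32);out.append((round(q["conf"],2),np.round(q["position"]),P))
    return out
for n,z in(("stand",12),("tray_floor",26),("heavy",28),("collar",14),("thin1",40)):
    for cam in ("top",):
        for cf,p,P in contour(cam,n,z):
            print(n,cam,cf,p,cv2.minAreaRect(P),"circ",cv2.minEnclosingCircle(P))
E
```

```text
stand top 0.68 [266. 321.] ((536.3015747070312, -10.513214111328125), (320.34149169921875, 183.70741271972656), 73.34432983398438) circ ((536.501708984375, -9.693588256835938), 179.65309143066406)
stand top 0.41 [192. 417.] ((721.9835205078125, -255.27877807617188), (68.44216918945312, 86.71705627441406), 45.743995666503906) circ ((721.9271850585938, -255.82717895507812), 44.15837097167969)
tray_floor top 0.89 [267. 171.] ((515.5205688476562, 337.11810302734375), (243.88180541992188, 165.39639282226562), 3.0015220642089844) circ ((514.5499877929688, 337.70001220703125), 142.23855590820312)
heavy top 0.81 [240. 450.] ((583.4199829101562, -327.19000244140625), (57.0197639465332, 65.3826675415039), 26.56505012512207) circ ((584.448974609375, -326.74127197265625), 33.01093292236328)
heavy top 0.53 [267. 172.] ((515.2330932617188, 337.17193603515625), (242.98550415039062, 166.95033264160156), 2.6025538444519043) circ ((514.0624389648438, 338.247314453125), 143.68067932128906)
collar top 0.72 [316. 472.] ((414.3746032714844, -388.4997253417969), (31.268428802490234, 37.07423400878906), 0.5816990733146667) circ ((414.5936584472656, -388.45062255859375), 18.877965927124023)
collar top 0.68 [286. 451.] ((485.0498352050781, -349.1103515625), (34.52833557128906, 34.267234802246094), 89.05298614501953) circ ((485.6222839355469, -349.3760681152344), 18.453609466552734)
thin1 top 0.88 [261. 307.] ((527.3499755859375, 7.899944305419922), (58.44795608520508, 58.37879180908203), 46.21903610229492) circ ((526.505615234375, 7.687595367431641), 30.343341827392578)
thin1 top 0.87 [249. 264.] ((557.651123046875, 112.25109100341797), (59.26961135864258, 58.954734802246094), 1.2189463376998901) circ ((557.3867797851562, 112.4811782836914), 30.59687614440918)
```

View pics/ta.png

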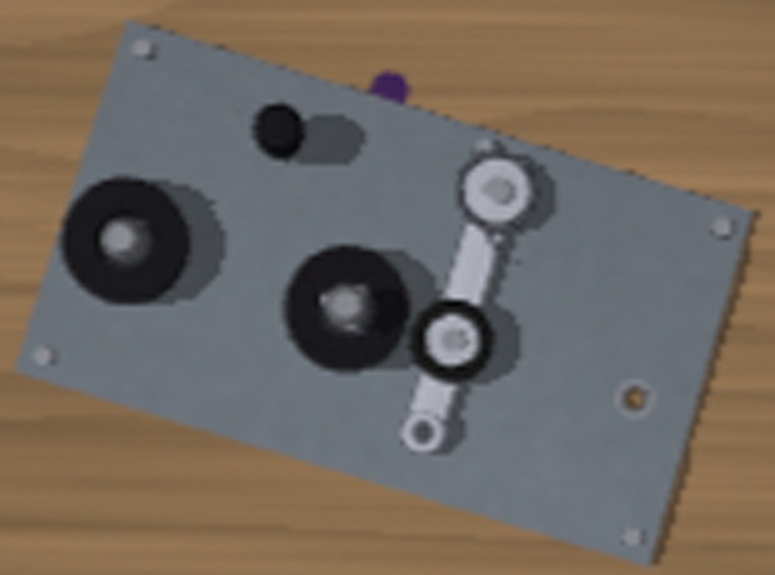

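View pics/sb.png

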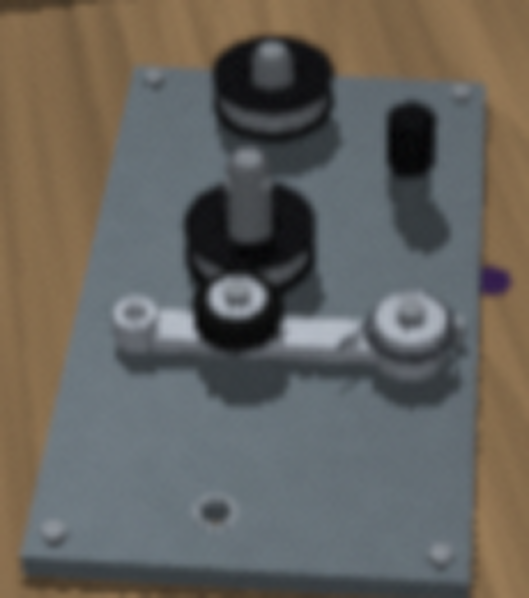

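The crops show the spindle tops, hub, bush, lock hole and pin knob clearly. I'll triangulate these features with both cameras.

```bash
python3 - <<'E'
from h import *
T=lambda x,y:(205+(y+.5)/5-.5,240+(x+.5)/5-.5)
S=lambda x,y:(205+(y+.5)/4.6-.5,235+(x+.5)/4.6-.5)
for n,a,b,z in(("hub",(497,189),(410,318),37),("bush",(423,432),(135,312),31),("lock",(635,399),(215,511),12),("main",(346,303),(248,156),78),("second",(120,237),(272,46),54),("knob",(280,128),(411,115),63),("wheel",(454,340),(238,295),43),
 ("c1",(143,48),(460,93),13),("c2",(722,227),(441,553),13),("c3",(632,537),(53,530),13),("c4",(43,356),(155,77),13)):
    print(n,z,"tri",tri(S(*b),T(*a)),"top",atz("top",T(*a),z),"side",atz("side",S(*b),z))
print("collar",tri((390,270),(304,427)),atz("top",(303.7,427),12),atz("side",(389,270),12))
print("heavy",atz("top",(245,447.5),28),atz("side",(394,363),28))
E
```

```text
hub 37 tri (array([584.6, -63.8,  37.7]), np.float64(0.1)) top [584.7 -63.8  37. ] side [584.8 -63.   37. ]
bush 31 tri (array([469.4, -30.2,  31.9]), np.float64(0.8)) top [469.1 -30.2  31. ] side [469.9 -29.3  31. ]
lock 12 tri (array([ 486.6, -133.2,   14.3]), np.float64(0.9)) top [ 486.1 -133.4   12. ] side [ 487.3 -131.3   12. ]
main 78 tri (array([527.4,   7.2,  79.9]), np.float64(0.3)) top [527.3   7.2  78. ] side [527.9   9.4  78. ]
second 54 tri (array([557.6, 112.6,  56.8]), np.float64(0.4)) top [557.7 113.   54. ] side [558.5 116.3  54. ]
knob 63 tri (array([608.9,  39.1,  64.2]), np.float64(0.3)) top [608.9  39.2  63. ] side [609.4  40.6  63. ]
wheel 43 tri (array([512.8, -43.7,  46.5]), np.float64(1.0)) top [512.4 -43.8  43. ] side [513.8 -40.1  43. ]
c1 13 tri (array([652.8, 108.2,  16.2]), np.float64(0.6)) top [653.7 108.4  13. ] side [653.7 112.   13. ]
c2 13 tri (array([ 570.6, -175.1,   16.7]), np.float64(1.2)) top [ 570.3 -175.6   13. ] side [ 572.1 -172.2   13. ]
c3 13 tri (array([ 420.8, -131.7,   16.6]), np.float64(1.2)) top [ 420.  -132.1   13. ] side [ 421.4 -128.7   13. ]
c4 13 tri (array([503.6, 152.3,  15.6]), np.float64(1.7)) top [502.8 152.7  13. ] side [504.8 155.6  13. ]
collar (array([ 441.7, -281.3,    9.3]), np.float64(2.0)) [ 441.5 -280.5   12. ] [ 442.8 -281.2   12. ]
heavy [ 583.6 -327.6   28. ] [ 584.8 -331.    28. ]
```

Request:
{"op": "carry_out", "data": {
  "plan": [
    [[0.05, 0.06, -0.01, 0, 0, 0, 0], [0.465, 0.648, -0.1, 0, 0, 0, 110], [0.465, 0.648, -0.1, 0, 0, 0, 110], [0.465, 0.648, -0.1, 0, 0, 0, 110], [0.465, 0.648, -0.1, 0, 0, 0, 110], [0.465, 0.648, -0.1, 0, 0, 0, 110], [0.465, 0.648, -0.1, 0, 0, 0, 110], [0.465, 0.648, -0.1, 0, 0, 0, 110], [0.465, 0.648, -0.1, 0, 0, 0, 110], [0.465, 0.648, -0.1, 0, 0, 0, 110]]
  ],
  "squeeze": 40
}}

```text
time: 2.25
tool_pos: [434.9, -204.4, 188.3]
orientation: [[0.973, 0.23, 0.001], [0.23, -0.973, -0.001], [0.001, 0.001, -1.0]]
contact_force: [0.9, -0.3, 0.0]
width: 48.4
finger_force: 0.0
```

Request:
{"op": "carry_out", "data": {
  "plan": [
    [[0.174, 0.244, -0.038, 0, 0, 0, 110], [0.174, 0.244, -0.038, 0, 0, 0, 110], [0.174, 0.244, -0.038, 0, 0, 0, 110], [0.174, 0.244, -0.038, 0, 0, 0, 110], [0.174, 0.244, -0.038, 0, 0, 0, 110], [0.174, 0.244, -0.038, 0, 0, 0, 110], [0.174, 0.244, -0.038, 0, 0, 0, 110], [0.174, 0.244, -0.038, 0, 0, 0, 110], [0.174, 0.244, -0.038, 0, 0, 0, 110]]
  ]
}}

```text
time: 3.15
tool_pos: [607.5, 37.2, 150.0]
orientation: [[0.973, 0.23, -0.001], [0.23, -0.973, -0.0], [-0.001, 0.0, -1.0]]
contact_force: [-0.7, 0.2, 0.4]
width: 48.9
finger_force: 0.0
```

Request:
{"op": "carry_out", "data": {
  "plan": [
    [[0.001, 0.002, -0.03, 0, 0, 0, 110], [0.001, 0.002, -0.06, 0, 0, 0, 110], [0.001, 0.002, -0.065, 0, 0, 0, 110], [0.001, 0.002, -0.065, 0, 0, 0, 110]]
  ]
}}

```text
time: 3.55
tool_pos: [607.8, 38.6, 84.5]
orientation: [[0.974, 0.228, -0.002], [0.228, -0.974, 0.0], [-0.002, -0.001, -1.0]]
contact_force: [-0.8, -0.3, 0.3]
width: 48.5
finger_force: 0.0
```

```bash
python3 - <<'E'
from h import *
s=read_state();print(s["tool_pos"],s["joint_pos"])
a=grab_frame("top");b=grab_frame("side")
cv2.imwrite("pics/p1.png",np.hstack([cv2.resize(a[190:290,250:350],(400,400)),cv2.resize(b[180:280,270:370],(400,400))]))
E
```

```text
[607.75979945  38.63288443  84.54494563] [-3.77423433e+00  2.01908707e+01  9.71334425e+01 -9.20575923e-03
  6.28031529e+01  7.30485192e+01]
```

View pics/p1.png

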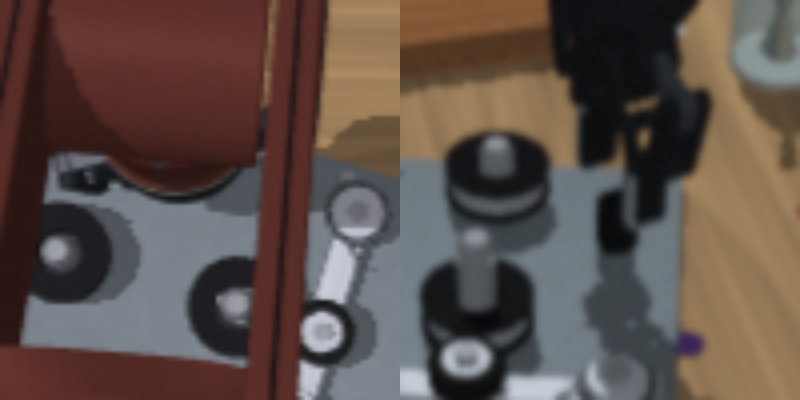

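The fingers straddle the knob, which is at side crop (615,220). Descending to grip.

Request:
{"op": "carry_out", "data": {
  "plan": [
    [[0.001, 0.001, -0.015, 0, 0, 0, 110], [0.001, 0.001, -0.032, 0, 0, 0, 110], [0.001, 0.001, -0.032, 0, 0, 0, 110], [0.001, 0.001, -0.032, 0, 0, 200], [0.001, 0.001, -0.032, 0, 0, 0, 200]]
  ]
}}

```text
invalid input
```

Request:
{"op": "carry_out", "data": {
  "plan": [
    [[0.001, 0.001, -0.015, 0, 0, 0, 110], [0.001, 0.001, -0.032, 0, 0, 0, 110], [0.001, 0.001, -0.032, 0, 0, 0, 110], [0.001, 0.001, -0.032, 0, 0, 0, 255], [0.001, 0.001, -0.032, 0, 0, 0, 255], [0.001, 0.001, -0.032, 0, 0, 0, 255], [0.001, 0.001, -0.032, 0, 0, 0, 255]]
  ],
  "squeeze": 40
}}

```text
time: 4.35
tool_pos: [610.2, 40.9, 53.5]
orientation: [[0.973, 0.23, 0.001], [0.23, -0.973, -0.0], [0.001, 0.0, -1.0]]
contact_force: [-0.0, 0.6, -0.1]
width: 22.5
finger_force: 39.1
```

Request:
{"op": "carry_out", "data": {
  "plan": [
    [[0, 0, 0.03, 0, 0, 0, 255], [0, 0, 0.06, 0, 0, 0, 255], [0, 0, 0.09, 0, 0, 0, 255], [-0.04, -0.02, 0.09, 0, 0, 0, 255], [-0.08, -0.04, 0.09, 0, 0, 0, 255], [-0.12, -0.06, 0.09, 0, 0, 0, 255], [-0.14, -0.07, 0.09, 0, 0, 0, 255], [-0.14, -0.07, 0.09, 0, 0, 0, 255], [-0.14, -0.07, 0.09, 0, 0, 0, 255]]
  ]
}}

```text
time: 5.25
tool_pos: [470.4, -29.4, 143.8]
orientation: [[0.973, 0.229, 0.002], [0.229, -0.973, -0.0], [0.002, 0.001, -1.0]]
contact_force: [0.0, 0.2, 0.3]
width: 22.8
finger_force: 40.1
```

```bash
python3 - <<'E'
from h import *
s=read_state();print(s["tool_pos"],s["width"])
a=grab_frame("top");b=grab_frame("side")
cv2.imwrite("pics/p2.png",np.hstack([cv2.resize(a[220:320,280:380],(400,400)),cv2.resize(b[190:290,230:330],(400,400))]))
E
```

```text
[470.43359689 -29.3816519  143.76081777] 22.814615072643978
```

View pics/p2.png

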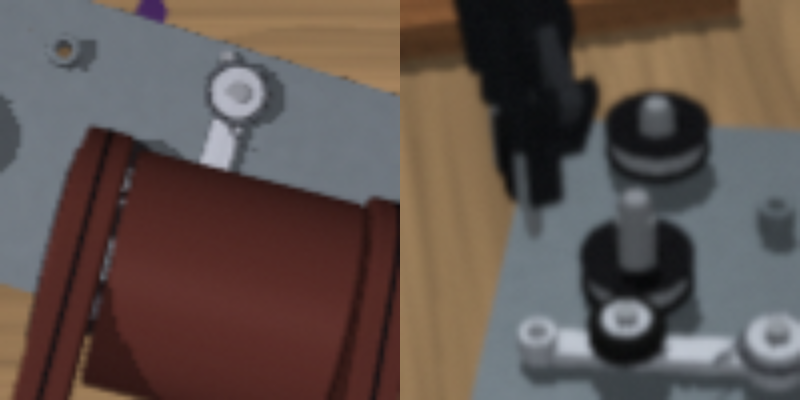

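The pin is held upright, with its tip at side crop (535,236). I'll check the tip's x against the bush in the same camera.

```bash
python3 - <<'E'
from h import *
S=lambda x,y:(190+(y+.5)/4-.5,230+(x-400+.5)/4-.5)
T=lambda x,y:(220+(y+.5)/4-.5,280+(x+.5)/4-.5)
print("tip",atz("side",S(535,236),93.5),"bush",atz("side",S(538,331),31),"tube",atz("top",T(65,50),31),atz("side",S(777,208),31))
E
```

```text
tip [472.5 -28.4  93.5] bush [470.3 -29.2  31. ] tube [608.4  39.5  31. ] [609.7  38.6  31. ]
```

Request:
{"op": "carry_out", "data": {
  "plan": [
    [[-0.001, 0, -0.03, 0, 0, 0, 255], [-0.001, 0, -0.057, 0, 0, 0, 255], [-0.001, 0, -0.057, 0, 0, 0, 255], [-0.001, 0, -0.057, 0, 0, 0, 255]]
  ]
}}

```text
time: 5.75
tool_pos: [469.2, -28.7, 86.0]
orientation: [[0.973, 0.23, -0.001], [0.23, -0.973, 0.0], [-0.001, -0.001, -1.0]]
contact_force: [0.7, -0.6, -0.3]
width: 22.9
finger_force: 40.1
```

```bash
python3 - <<'E'
from h import *
s=read_state();print(s["tool_pos"],s["width"])
b=grab_frame("side")
cv2.imwrite("pics/p3.png",cv2.resize(b[230:290,230:310],(800,600),interpolation=cv2.INTER_CUBIC))
E
```

```text
[469.18970363 -28.74856638  86.00677043] 22.949231237523666
```

View pics/p3.png

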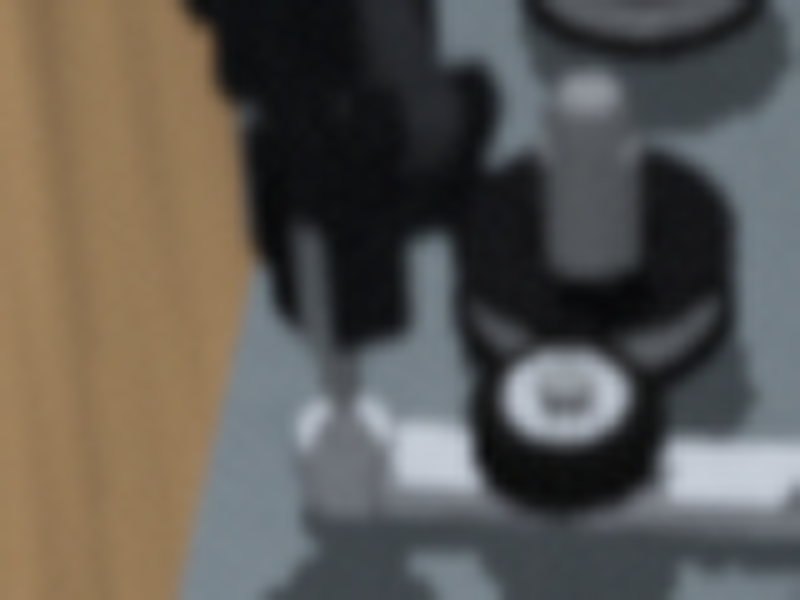

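The shank lines up with the bush mouth at crop (343,428). Lowering gently.

Request:
{"op": "carry_out", "data": {
  "plan": [
    [[0, 0, -0.004, 0, 0, 0, 255], [0, 0, -0.008, 0, 0, 0, 255], [0, 0, -0.01, 0, 0, 0, 255], [0, 0, -0.01, 0, 0, 0, 255]]
  ]
}}

```text
time: 6.2
tool_pos: [468.8, -29.1, 76.0]
orientation: [[0.973, 0.23, -0.0], [0.23, -0.973, 0.0], [-0.0, -0.0, -1.0]]
contact_force: [0.4, -0.2, -0.4]
width: 22.6
finger_force: 40.1
```

Request:
{"op": "carry_out", "data": {
  "plan": [
    [[0, 0, -0.004, 0, 0, 0, 255], [0, 0, -0.007, 0, 0, 0, 255], [0, 0, -0.007, 0, 0, 0, 255], [0, -0.006, -0.007, 0, 0, 0, 255], [0, -0.006, -0.007, 0, 0, 0, 255]]
  ]
}}

```text
time: 6.7
tool_pos: [468.0, -35.2, 68.6]
orientation: [[0.973, 0.229, -0.002], [0.229, -0.973, 0.001], [-0.002, -0.001, -1.0]]
contact_force: [-2.1, 3.1, -0.3]
width: 22.9
finger_force: 40.3
```

Request:
{"op": "carry_out", "data": {
  "plan": [
    [[-0.0015, -0.008, 0, 0, 0, 0, 255], [-0.0025, -0.0155, 0, 0, 0, 0, 255], [-0.003, -0.026, 0, 0, 0, 0, 255], [-0.003, -0.036, 0, 0, 0, 0, 255], [-0.0015, -0.047, 0, 0, 0, 0, 255], [0.0005, -0.057, 0, 0, 0, 0, 255], [0.003, -0.067, 0, 0, 0, 0, 255], [0.007, -0.077, 0, 0, 0, 0, 255], [0.011, -0.085, 0, 0, 0, 0, 255], [0.011, -0.085, 0, 0, 0, 0, 255]]
  ]
}}

```text
time: 7.7
tool_pos: [480.2, -121.4, 69.0]
orientation: [[0.973, 0.229, -0.0], [0.229, -0.973, -0.0], [-0.001, 0.0, -1.0]]
contact_force: [-3.8, 3.1, 1.9]
width: 22.7
finger_force: 40.3
```

```bash
python3 - <<'E'
from h import *
s=read_state();print(s["tool_pos"],s["contact_force"])
b=grab_frame("side")
cv2.imwrite("pics/p4.png",cv2.resize(b[250:340,230:350],(800,600),interpolation=cv2.INTER_CUBIC))
E
```

```text
[ 480.15243764 -121.4093989    69.04018961] [-3.8463565   3.05752571  1.93239188]
```

View pics/p4.png

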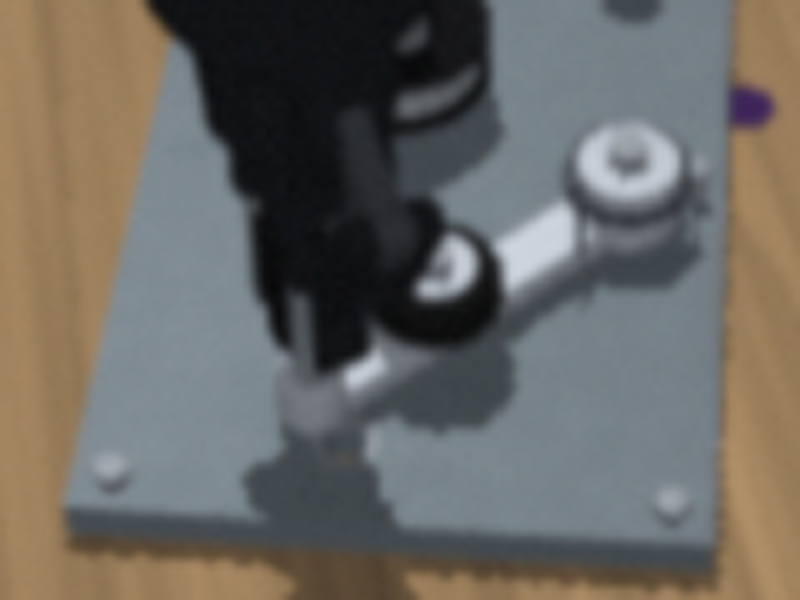

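Request:
{"op": "carry_out", "data": {
  "plan": [
    [[0.003, -0.0055, 0, 0, 0, 0, 255], [0.006, -0.0105, 0, 0, 0, 0, 255], [0.006, -0.0105, 0, 0, 0, 0, 255], [0.006, -0.0105, -0.003, 0, 0, 0, 255], [0.006, -0.0105, -0.006, 0, 0, 0, 255], [0.006, -0.0105, -0.006, 0, 0, 0, 255]]
  ]
}}

```text
time: 8.35
tool_pos: [485.6, -130.2, 62.9]
orientation: [[0.973, 0.23, -0.001], [0.23, -0.973, 0.0], [-0.001, -0.0, -1.0]]
contact_force: [-3.9, 3.3, 0.6]
width: 22.7
finger_force: 40.3
```

Request:
{"op": "carry_out", "data": {
  "plan": [
    [[0.001, -0.002, 0, 0, 0, 0, 255], [0.001, -0.002, 0, 0, 0, 0, 255], [0.001, -0.002, -0.003, 0, 0, 0, 255], [0.001, -0.002, -0.005, 0, 0, 0, 255], [0.001, -0.002, -0.005, 0, 0, 0, 255]]
  ]
}}

```text
time: 8.85
tool_pos: [486.8, -132.3, 58.1]
orientation: [[0.973, 0.23, -0.0], [0.23, -0.973, 0.0], [-0.0, -0.0, -1.0]]
contact_force: [-4.3, 3.9, 0.7]
width: 22.9
finger_force: 40.3
```

Request:
{"op": "carry_out", "data": {
  "plan": [
    [[0, 0, -0.003, 0, 0, 0, 255], [0, 0, -0.0045, 0, 0, 0, 255], [0, 0, -0.005, 0, 0, 0, 255], [0, 0, -0.005, 0, 0, 0, 255]]
  ]
}}

```text
time: 9.25
tool_pos: [487.0, -132.4, 53.3]
orientation: [[0.973, 0.23, 0.0], [0.23, -0.973, -0.0], [0.0, 0.0, -1.0]]
contact_force: [-3.0, 3.9, 1.8]
width: 22.5
finger_force: 40.5
```

Home, since the tip is at about 3 mm. Next: release, rise, and check.

Request:
{"op": "carry_out", "data": {
  "plan": [
    [[0, 0, 0, 0, 0, 0, 120], [0, 0, 0, 0, 0, 0, 120], [0, 0, 0.02, 0, 0, 0, 120], [0, 0, 0.06, 0, 0, 0, 0], [0, 0, 0.1, 0, 0, 0, 0], [-0.03, 0.03, 0.1, 0, 0, 0, 0], [-0.06, 0.06, 0.1, 0, 0, 0, 0], [-0.06, 0.06, 0.1, 0, 0, 0, 0]]
  ]
}}

```text
time: 10.05
tool_pos: [424.0, -70.3, 152.5]
orientation: [[0.973, 0.231, -0.001], [0.231, -0.973, 0.001], [-0.001, -0.001, -1.0]]
contact_force: [-0.3, -0.1, 0.0]
width: 85.6
finger_force: 0.0
```

```bash
python3 - <<'E'
from h import *
s=read_state();print(s["tool_pos"],s["contact_force"],s["joint_pos"])
b=grab_frame("side");a=grab_frame("top")
cv2.imwrite("pics/p5.png",np.hstack([cv2.resize(a[200:320,240:380],None,fx=3,fy=3),cv2.resize(b[200:320,230:350],None,fx=3,fy=3)]))
print(look_for("side","pin")[:1],look_for("top","pin")[:1])
print(proj("side",[487,-132.3,63]),proj("top",[487,-132.3,63]))
for n in("heavy","collar"):print(n,[(r["position"],r["conf"]) for r in look_for("side",n)])
E
```

```text
[423.99665788 -70.2572804  152.50437299] [-0.25663622 -0.13021737  0.02725894] [-1.99523474e+01 -9.41723564e+00  1.20947866e+02  8.55690266e-03
  6.85390544e+01  5.66677203e+01]
[{'position': [303.7, 277.5], 'conf': 0.49}] [{'position': [285.0, 367.2], 'conf': 0.5}]
[[297.8 280.3]] [[283.9 369. ]]
heavy [([404.9, 364.0], 0.56)]
collar [([426.9, 304.4], 0.79), ([419.4, 224.9], 0.68), ([458.0, 266.8], 0.64), ([384.1, 266.6], 0.51)]
```

View pics/p5.png

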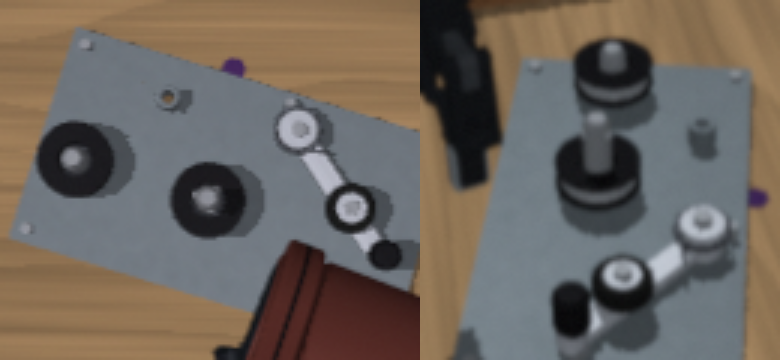

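The pin is home in the bush: the black knob is at side crop (570,310) and the arm is swung back. Both thin bobbins are in place. Moving to the main bobbin.

Request:
{"op": "carry_out", "data": {
  "plan": [
    [[0.04, 0.03, 0, 0, 0, 0, 0], [0.07, 0.055, 0, 0, 0, 0, 0], [0.102, 0.079, -0.02, 0, 0, 0, 0], [0.102, 0.079, -0.04, 0, 0, 0, 0], [0.102, 0.079, -0.05, 0, 0, 0, 0], [0.102, 0.079, -0.05, 0, 0, 0, 0]]
  ]
}}

```text
time: 10.95
tool_pos: [527.4, 6.1, 100.8]
orientation: [[0.973, 0.229, -0.005], [0.229, -0.973, 0.0], [-0.004, -0.001, -1.0]]
contact_force: [-0.8, -0.5, -0.4]
width: 85.1
finger_force: 0.0
```

Request:
{"op": "carry_out", "data": {
  "plan": [
    [[0, 0.0015, -0.03, 0, 0, 0, 0], [0, 0.0015, -0.055, 0, 0, 0, 0], [0, 0.0015, -0.0635, 0, 0, 0, 0], [0, 0.0015, -0.0635, 0, 0, 0, 0], [0, 0.0015, -0.0635, 0, 0, 0, 255], [0, 0.0015, -0.0635, 0, 0, 0, 255], [0, 0.0015, -0.0635, 0, 0, 0, 255], [0, 0.0015, -0.0635, 0, 0, 0, 255]]
  ],
  "squeeze": 40
}}

```text
time: 11.75
tool_pos: [530.5, 7.5, 41.9]
orientation: [[0.973, 0.23, 0.003], [0.23, -0.973, -0.001], [0.003, 0.001, -1.0]]
contact_force: [-2.0, -0.5, 5.3]
width: 58.0
finger_force: 45.6
```

Request:
{"op": "carry_out", "data": {
  "plan": [
    [[0, 0, 0, 0, 0, 0, 255], [0, 0, 0, 0, 0, 0, 255]]
  ]
}}

```text
time: 11.95
tool_pos: [530.5, 7.5, 41.9]
orientation: [[0.973, 0.23, 0.003], [0.23, -0.973, -0.001], [0.003, 0.001, -1.0]]
contact_force: [-1.1, -0.3, 5.8]
width: 57.1
finger_force: 45.6
```

Request:
{"op": "carry_out", "data": {
  "plan": [
    [[0, 0, 0.005, 0, 0, 0, 255], [0, 0, 0.01, 0, 0, 0, 255], [0, 0, 0.01, 0, 0, 0, 255]]
  ]
}}

```text
time: 12.25
tool_pos: [529.8, 7.8, 50.8]
orientation: [[0.973, 0.23, 0.002], [0.23, -0.973, -0.0], [0.002, 0.001, -1.0]]
contact_force: [-0.4, -0.3, -0.5]
width: 57.5
finger_force: 46.1
```

```bash
python3 - <<'E'
from h import *
s=read_state();print(s)
b=grab_frame("side")
cv2.imwrite("pics/p6.png",cv2.resize(b[170:290,230:350],(600,600),interpolation=cv2.INTER_CUBIC))
E
```

```text
{'time': 12.25, 'joint_pos': array([-7.69278773e+00,  1.33912424e+01,  1.10078612e+02,  1.29596970e-03,
        5.64078343e+01,  6.90199014e+01]), 'joint_velocities': array([-0.07784263,  0.74787703,  0.42790107,  0.02378472, -0.79582165,
       -0.05326518]), 'tau': array([ 4.77243774e-02, -4.33138883e+01, -3.16112459e+01,  1.14673412e-04,
        1.69228530e-01, -1.53703791e-04]), 'tool_pos': array([529.78473641,   7.75800626,  50.84346658]), 'orientation': array([[ 9.73230551e-01,  2.29821254e-01,  2.11803526e-03],
       [ 2.29822311e-01, -9.73232569e-01, -2.67085502e-04],
       [ 1.99995898e-03,  7.46707531e-04, -9.99997721e-01]]), 'contact_force': array([-0.44402984, -0.2870609 , -0.52557107]), 'ft_torque': array([ 0.01143378,  0.02217254, -0.01233348]), 'finger_force': 46.14479165291414, 'width': 57.519476461249866}
```

View pics/p6.png

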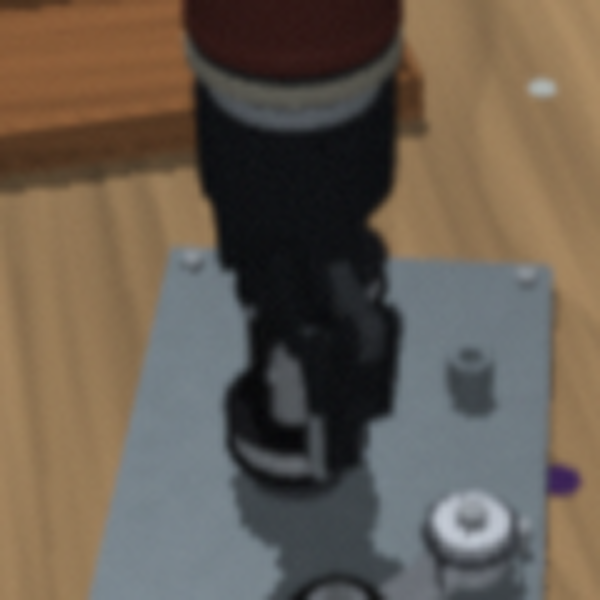

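The bobbin is gripped and lifting off the spindle, with its flange at side crop (280,440). Carrying it to the tray.

Request:
{"op": "carry_out", "data": {
  "plan": [
    [[0, 0, 0.04, 0, 0, 0, 255], [0, 0, 0.08, 0, 0, 0, 255], [-0.01, 0.04, 0.08, 0, 0, 0, 255], [-0.02, 0.085, 0.08, 0, 0, 0, 255], [-0.03, 0.13, 0.08, 0, 0, 0, 255], [-0.04, 0.175, 0.08, 0, 0, 0, 255], [-0.05, 0.22, 0.08, 0, 0, 0, 255], [-0.054, 0.265, 0.08, 0, 0, 0, 255], [-0.054, 0.31, 0.08, 0, 0, 0, 255], [-0.054, 0.33, 0.08, 0, 0, 0, 255]]
  ]
}}

```text
time: 13.3
tool_pos: [474.0, 341.4, 129.6]
orientation: [[0.973, 0.232, 0.0], [0.232, -0.973, 0.001], [0.0, -0.001, -1.0]]
contact_force: [1.3, -0.6, -1.5]
width: 56.9
finger_force: 57.6
```

Request:
{"op": "carry_out", "data": {
  "plan": [
    [[0, 0, 0, 0, 0, 0, 255], [0, 0, 0, 0, 0, 0, 255]]
  ]
}}

```text
time: 13.5
tool_pos: [474.4, 337.8, 129.0]
orientation: [[0.973, 0.231, -0.001], [0.231, -0.973, -0.001], [-0.001, 0.001, -1.0]]
contact_force: [0.0, -0.1, -1.9]
width: 57.4
finger_force: 57.6
```

Request:
{"op": "carry_out", "data": {
  "plan": [
    [[0, 0, -0.04, 0, 0, 0, 255], [0, 0, -0.08, 0, 0, 0, 255], [0, 0, -0.095, 0, 0, 0, 255], [0, 0, -0.099, 0, 0, 0, 255], [0, 0, -0.099, 0, 0, 0, 255]]
  ]
}}

```text
time: 14.0
tool_pos: [475.4, 337.4, 31.0]
orientation: [[0.973, 0.229, 0.0], [0.229, -0.973, 0.0], [0.0, 0.0, -1.0]]
contact_force: [1.0, 0.4, -0.0]
width: 57.2
finger_force: 57.6
```

Request:
{"op": "carry_out", "data": {
  "plan": [
    [[0, 0, -0.001, 0, 0, 0, 255], [0, 0, -0.002, 0, 0, 0, 255]]
  ]
}}

```text
time: 14.2
tool_pos: [476.5, 338.5, 30.6]
orientation: [[0.973, 0.23, 0.003], [0.23, -0.973, 0.002], [0.004, -0.001, -1.0]]
contact_force: [0.5, 0.2, -0.2]
width: 57.0
finger_force: 57.6
```

Request:
{"op": "carry_out", "data": {
  "plan": [
    [[0, 0, 0, 0, 0, 0, 0], [0, 0, 0, 0, 0, 0, 0], [0, 0, 0.02, 0, 0, 0, 0], [0, 0, 0.06, 0, 0, 0, 0], [0.01, -0.02, 0.09, 0, 0, 0, 0], [0.03, -0.065, 0.09, 0, 0, 0, 0], [0.05, -0.11, 0.09, 0, 0, 0, 0], [0.07, -0.155, 0.09, 0, 0, 0, 0], [0.081, -0.2, 0.09, 0, 0, 0, 0], [0.081, -0.224, 0.09, 0, 0, 0, 0]]
  ]
}}

```text
time: 15.2
tool_pos: [557.6, 110.5, 119.5]
orientation: [[0.974, 0.227, 0.002], [0.227, -0.974, -0.001], [0.002, 0.001, -1.0]]
contact_force: [0.6, 0.4, 0.6]
width: 85.1
finger_force: 0.0
```

Request:
{"op": "carry_out", "data": {
  "plan": [
    [[0, 0, 0, 0, 0, 0, 0], [0, 0, 0, 0, 0, 0, 0]]
  ]
}}

```text
time: 15.4
tool_pos: [556.1, 113.7, 118.9]
orientation: [[0.974, 0.228, 0.0], [0.228, -0.974, 0.0], [0.001, -0.0, -1.0]]
contact_force: [-0.0, 0.0, -0.6]
width: 85.8
finger_force: 0.0
```

```bash
python3 - <<'E'
from h import *
s=read_state();print(s["tool_pos"],s["contact_force"])
b=grab_frame("side");grab_frame("top")
for c,z in(("top",26),("side",26)):
  for r in look_for(c,"thin1"):print(c,np.round(r["position"]),r["conf"],atz(c,r["position"],z))
E
```

```text
[556.0837582  113.65029415 118.90794151] [-0.04026065  0.00387918 -0.5676918 ]
top [287. 167.] 0.84 [473.2 341.1  26. ]
side [181. 246.] 0.93 [470.2 317.7  26. ]
side [229. 290.] 0.68 [547.  100.3  26. ]
side [168. 365.] 0.55 [792.3 316.4  26. ]
```

Request:
{"op": "carry_out", "data": {
  "plan": [
    [[0.0015, 0, -0.04, 0, 0, 0, 0], [0.0015, 0, -0.07, 0, 0, 0, 0], [0.0015, 0, -0.078, 0, 0, 0, 0], [0.0015, 0, -0.078, 0, 0, 0, 0], [0.0015, 0, -0.078, 0, 0, 0, 255], [0.0015, 0, -0.078, 0, 0, 0, 255], [0.0015, 0, -0.078, 0, 0, 0, 255], [0.0015, 0, -0.078, 0, 0, 0, 255]]
  ]
}}

```text
time: 16.4
tool_pos: [559.2, 114.2, 43.2]
orientation: [[0.973, 0.23, 0.004], [0.23, -0.973, 0.001], [0.004, 0.0, -1.0]]
contact_force: [-1.3, 1.1, 6.2]
width: 57.8
finger_force: 42.6
```

Request:
{"op": "carry_out", "data": {
  "plan": [
    [[0, 0, 0, 0, 0, 0, 255], [0, 0, 0.03, 0, 0, 0, 255], [0, 0, 0.07, 0, 0, 0, 255], [0, 0, 0.08, 0, 0, 0, 255], [0, 0, 0.08, 0, 0, 0, 255]]
  ]
}}

```text
time: 16.9
tool_pos: [559.7, 114.0, 123.9]
orientation: [[0.973, 0.23, 0.006], [0.23, -0.973, 0.0], [0.006, 0.001, -1.0]]
contact_force: [0.2, 0.1, -1.2]
width: 57.7
finger_force: 45.1
```

Request:
{"op": "carry_out", "data": {
  "plan": [
    [[0, 0.045, 0, 0, 0, 0, 255], [0, 0.09, 0, 0, 0, 0, 255], [0, 0.135, 0, 0, 0, 0, 255], [0, 0.18, 0, 0, 0, 0, 255], [-0.002, 0.215, 0, 0, 0, 0, 255], [-0.002, 0.224, 0, 0, 0, 0, 255], [-0.002, 0.224, 0, 0, 0, 0, 255], [-0.002, 0.224, -0.03, 0, 0, 0, 255], [-0.002, 0.224, -0.07, 0, 0, 0, 255], [-0.002, 0.224, -0.085, 0, 0, 0, 255]]
  ]
}}

```text
time: 17.9
tool_pos: [552.4, 334.5, 30.5]
orientation: [[0.974, 0.228, -0.007], [0.228, -0.974, -0.004], [-0.008, 0.002, -1.0]]
contact_force: [-1.4, -1.8, -2.2]
width: 58.0
finger_force: 45.0
```

Request:
{"op": "carry_out", "data": {
  "plan": [
    [[0, 0, -0.004, 0, 0, 0, 255], [0, 0, -0.008, 0, 0, 0, 255], [0, 0, -0.008, 0, 0, 0, 255]]
  ]
}}

```text
time: 18.2
tool_pos: [556.6, 337.6, 29.2]
orientation: [[0.973, 0.229, 0.002], [0.229, -0.973, 0.001], [0.002, -0.0, -1.0]]
contact_force: [0.0, -0.1, -1.2]
width: 58.0
finger_force: 45.0
```

Request:
{"op": "carry_out", "data": {
  "plan": [
    [[0, 0, -0.002, 0, 0, 0, 255], [0, 0, -0.003, 0, 0, 0, 255], [0, 0, -0.003, 0, 0, 0, 255]]
  ]
}}

```text
time: 18.5
tool_pos: [557.1, 338.1, 28.5]
orientation: [[0.973, 0.23, 0.003], [0.23, -0.973, 0.001], [0.003, 0.0, -1.0]]
contact_force: [-6.4, -4.2, 13.9]
width: 58.1
finger_force: 46.5
```

Request:
{"op": "carry_out", "data": {
  "plan": [
    [[0, 0, 0.002, 0, 0, 0, 0], [0, 0, 0.002, 0, 0, 0, 0], [0, 0, 0.02, 0, 0, 0, 0], [0, 0, 0.06, 0, 0, 0, 0], [0, 0, 0.1, 0, 0, 0, 0], [-0.015, -0.045, 0.11, 0, 0, 0, 0], [-0.03, -0.09, 0.11, 0, 0, 0, 0], [-0.045, -0.135, 0.11, 0, 0, 0, 0], [-0.06, -0.18, 0.11, 0, 0, 0, 0], [-0.075, -0.225, 0.11, 0, 0, 0, 0]]
  ]
}}

```text
time: 19.5
tool_pos: [480.1, 111.4, 136.0]
orientation: [[0.973, 0.23, 0.002], [0.23, -0.973, 0.0], [0.002, 0.0, -1.0]]
contact_force: [0.9, -0.8, -0.1]
width: 85.5
finger_force: 0.0
```

Request:
{"op": "carry_out", "data": {
  "plan": [
    [[0, -0.045, 0, 0, 0, 0, 0], [0, -0.09, 0, 0, 0, 0, 0], [0, -0.135, 0, 0, 0, 0, 0], [0, -0.18, 0, 0, 0, 0, 0], [0, -0.18, 0, 0, 0, 0, 0], [0, -0.18, 0, 0, 0, 0, 0]]
  ]
}}

```text
time: 20.1
tool_pos: [480.7, -68.2, 135.6]
orientation: [[0.974, 0.227, 0.001], [0.227, -0.974, -0.0], [0.001, 0.0, -1.0]]
contact_force: [-0.1, 0.3, 0.6]
width: 85.6
finger_force: 0.0
```

```bash
python3 - <<'E'
from h import *
s=read_state();print(s["tool_pos"],s["contact_force"])
b=grab_frame("side");a=grab_frame("top");cv2.imwrite("pics/p7t.png",a);cv2.imwrite("pics/p7s.png",b)
cv2.imwrite("pics/p7.png",np.hstack([cv2.resize(a[200:360,120:500],None,fx=1.2,fy=1.2),cv2.resize(b[160:480,200:400],(int(200*.6*1.0),192))]))
for c in("top","side"):
 for n,z in(("thin1",16),("heavy",14),("collar",7)):
  for r in look_for(c,n):print(c,n,np.round(r["position"],1),r["conf"],atz(c,r["position"],z))
for r in cut_out("top","heavy")[:2]:
    m=r["pixels"].astype(np.uint8);c=max(cv2.findContours(m,0,1)[0],key=cv2.contourArea)[:,0]
    P=np.array([atz("top",(y,x),28)[:2] for x,y in c],np.float32);print("cut",cv2.minEnclosingCircle(P),cv2.minAreaRect(P))
E
```

```text
[480.74587708 -68.15780228 135.63745833] [-0.05938547  0.33520483  0.59238997]
top thin1 [287.5 166.9] 0.76 [471.9 345.4  16. ]
top thin1 [255.4 171.8] 0.61 [548.9 337.2  16. ]
top heavy [241.4 450.1] 0.57 [ 594.  -338.6   14. ]
top collar [304.7 421.3] 0.64 [ 438.7 -267.8    7. ]
top collar [287.1 451.9] 0.55 [ 482.3 -343.7    7. ]
top collar [336.7 442.1] 0.43 [ 362.4 -318.1    7. ]
side thin1 [183.1 238.9] 0.5 [452.6 326.4  16. ]
side heavy [285.9 299.7] 0.62 [535.8 -64.4  14. ]
side collar [449.4 266.2] 0.98 [ 421.5 -379.3    7. ]
side collar [385.7 264.7] 0.68 [ 435.4 -270.2    7. ]
side collar [412.8 221.5] 0.59 [ 361.1 -305.5    7. ]
side collar [427.4 300.2] 0.59 [ 478.2 -354.9    7. ]
cut ((584.1013793945312, -327.03106689453125), 34.5078125) ((583.7122802734375, -326.4635314941406), (63.80999755859375, 63.78319549560547), 89.40930938720703)
```

View pics/p7t.png

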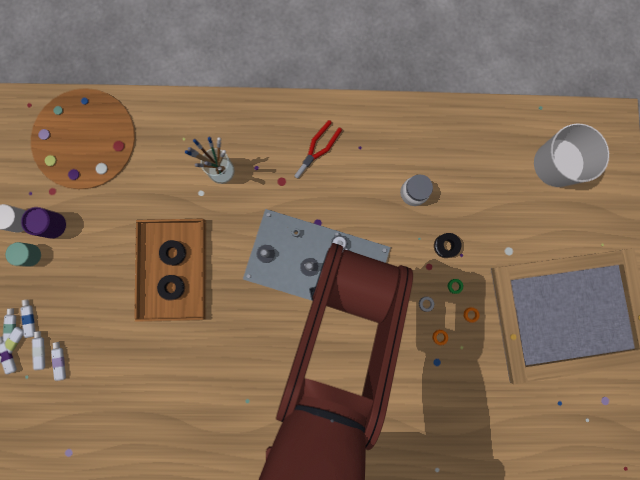

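Both thin bobbins lie flat in the tray at (252,172) and (288,171). Both spindles are empty. The heavy bobbin is still at (245,447). Going to it.

Request:
{"op": "carry_out", "data": {
  "plan": [
    [[0.018, -0.045, 0, 0, 0, 0, 0], [0.036, -0.09, 0, 0, 0, 0, 0], [0.054, -0.135, 0, 0, 0, 0, 0], [0.072, -0.18, 0, 0, 0, 0, 0], [0.09, -0.225, 0, 0, 0, 0, 0], [0.1035, -0.26, 0, 0, 0, 0, 0], [0.1035, -0.26, -0.03, 0, 0, 0, 0], [0.1035, -0.26, -0.06, 0, 0, 0, 0], [0.1035, -0.26, -0.06, 0, 0, 0, 0], [0.1035, -0.26, -0.06, 0, 0, 0, 0]]
  ]
}}

```text
time: 21.55
tool_pos: [583.5, -326.4, 73.9]
orientation: [[0.973, 0.23, -0.002], [0.23, -0.973, 0.001], [-0.001, -0.002, -1.0]]
contact_force: [-0.9, -0.6, -0.2]
width: 85.0
finger_force: 0.0
```

```bash
python3 - <<'E'
from h import *
s=read_state();print(s["tool_pos"],s["contact_force"])
b=grab_frame("side")
cv2.imwrite("pics/p8.png",cv2.resize(b[300:440,290:440],None,fx=4,fy=4,interpolation=cv2.INTER_CUBIC))
print(proj("side",[[584,-328,28],[584,-328,0]]))
E
```

```text
[ 583.49849797 -326.40049237   73.89041315] [-0.86906067 -0.62460536 -0.16299837]
[[392.5 362. ]
 [401.5 360.4]]
```

View pics/p8.png

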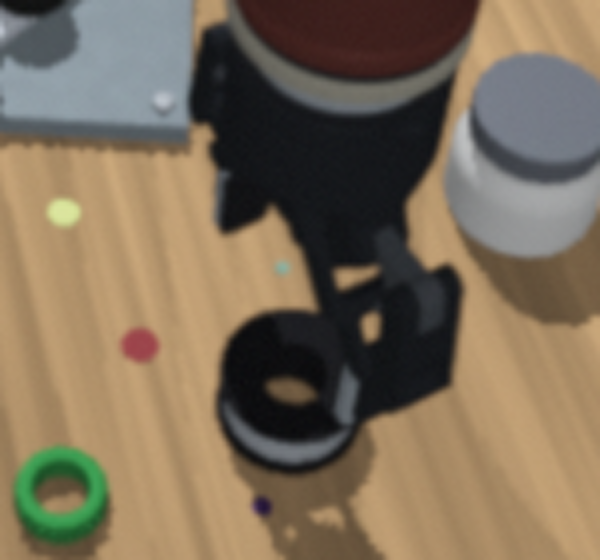

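The heavy bobbin sits at crop (290,385), between the open fingers. Descending to grip.

Request:
{"op": "carry_out", "data": {
  "plan": [
    [[0.001, -0.002, -0.025, 0, 0, 0, 0], [0.001, -0.002, -0.045, 0, 0, 0, 0], [0.001, -0.002, -0.045, 0, 0, 0, 0], [0.001, -0.002, -0.045, 0, 0, 0, 0], [0.001, -0.002, -0.045, 0, 0, 0, 255], [0.001, -0.002, -0.045, 0, 0, 0, 255], [0.001, -0.002, -0.045, 0, 0, 0, 255], [0.001, -0.002, -0.045, 0, 0, 0, 255], [0.001, -0.002, -0.045, 0, 0, 0, 255]]
  ]
}}

```text
time: 22.5
tool_pos: [586.3, -330.0, 32.4]
orientation: [[0.973, 0.23, 0.003], [0.23, -0.973, -0.002], [0.002, 0.003, -1.0]]
contact_force: [-1.6, 1.5, 6.4]
width: 57.7
finger_force: 42.4
```

Request:
{"op": "carry_out", "data": {
  "plan": [
    [[0, 0, 0.04, 0, 0, 0, 255], [0, 0, 0.08, 0, 0, 0, 255], [0, 0, 0.12, 0, 0, 0, 255], [0, 0, 0.12, 0, 0, 0, 255], [0, 0, 0.12, 0, 0, 0, 255]]
  ]
}}

```text
time: 23.0
tool_pos: [585.7, -329.8, 151.8]
orientation: [[0.973, 0.23, 0.003], [0.23, -0.973, -0.002], [0.002, 0.003, -1.0]]
contact_force: [0.0, 0.0, -2.5]
width: 57.8
finger_force: 44.2
```

Request:
{"op": "carry_out", "data": {
  "plan": [
    [[-0.007, 0.045, 0, 0, 0, 0, 255], [-0.015, 0.09, 0, 0, 0, 0, 255], [-0.023, 0.135, 0, 0, 0, 0, 255], [-0.031, 0.18, 0, 0, 0, 0, 255], [-0.039, 0.225, 0, 0, 0, 0, 255], [-0.047, 0.27, 0, 0, 0, 0, 255], [-0.054, 0.315, 0, 0, 0, 0, 255], [-0.057, 0.338, -0.015, 0, 0, 0, 255], [-0.057, 0.338, -0.031, 0, 0, 0, 255], [-0.057, 0.338, -0.031, 0, 0, 0, 255]]
  ]
}}

```text
time: 24.0
tool_pos: [524.3, 10.2, 114.4]
orientation: [[0.973, 0.232, -0.008], [0.232, -0.973, 0.001], [-0.008, -0.003, -1.0]]
contact_force: [-1.1, 0.2, -2.7]
width: 57.4
finger_force: 44.2
```

Request:
{"op": "carry_out", "data": {
  "plan": [
    [[0, 0, 0, 0, 0, 0, 255], [0, 0, 0, 0, 0, 0, 255]]
  ]
}}

```text
time: 24.2
tool_pos: [528.1, 8.2, 118.7]
orientation: [[0.973, 0.229, -0.0], [0.229, -0.973, -0.0], [-0.0, 0.0, -1.0]]
contact_force: [-0.2, -0.3, -1.4]
width: 57.3
finger_force: 44.2
```

```bash
python3 - <<'E'
from h import *
s=read_state();print(s["tool_pos"],s["contact_force"])
b=grab_frame("side")
cv2.imwrite("pics/p9.png",cv2.resize(b[190:290,230:350],None,fx=6,fy=6,interpolation=cv2.INTER_CUBIC))
p=s["tool_pos"]
print("bobbin bottom/top pred",proj("side",[[p[0],p[1],p[2]-32.4],[p[0],p[1],p[2]-4.4]]),"spindle top",proj("side",[527.5,8,78]))
E
```

```text
[528.06451508   8.23185825 118.68480374] [-0.17899958 -0.33138987 -1.44820281]
bobbin bottom/top pred [[235.7 288.6]
 [224.8 288.3]] spindle top [[239.  288.5]]
```

View pics/p9.png

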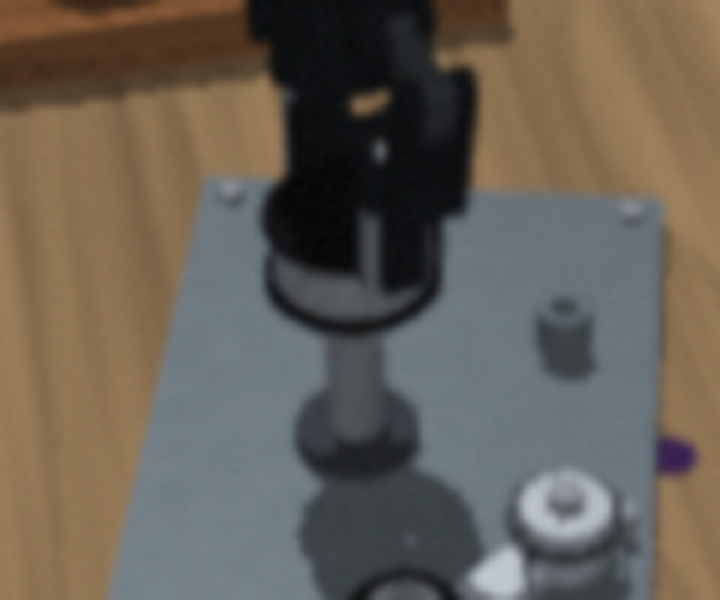

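The bobbin is centred at crop col 353 and the spindle at 354-356, so it's aligned. Lowering.

Request:
{"op": "carry_out", "data": {
  "plan": [
    [[0, 0, -0.01, 0, 0, 0, 255], [0, 0, -0.02, 0, 0, 0, 255], [0, 0, -0.03, 0, 0, 0, 255], [0, 0, -0.03, 0, 0, 0, 255]]
  ]
}}

```text
time: 24.65
tool_pos: [526.5, 8.7, 86.3]
orientation: [[0.973, 0.229, -0.003], [0.229, -0.973, 0.0], [-0.003, -0.001, -1.0]]
contact_force: [0.4, -0.6, -1.9]
width: 57.7
finger_force: 44.2
```

Request:
{"op": "carry_out", "data": {
  "plan": [
    [[0, 0, -0.012, 0, 0, 0, 255], [0, 0, -0.024, 0, 0, 0, 255], [0, 0, -0.033, 0, 0, 0, 255], [0, 0, -0.033, 0, 0, 0, 255]]
  ]
}}

```text
time: 25.05
tool_pos: [526.3, 9.1, 53.4]
orientation: [[0.973, 0.23, -0.004], [0.23, -0.973, 0.001], [-0.004, -0.001, -1.0]]
contact_force: [0.3, 0.5, -1.4]
width: 57.7
finger_force: 44.2
```

Request:
{"op": "carry_out", "data": {
  "plan": [
    [[0, 0, -0.001, 0, 0, 0, 255], [0, 0, -0.0015, 0, 0, 0, 255], [0, 0, -0.0015, 0, 0, 0, 255]]
  ]
}}

```text
time: 25.35
tool_pos: [528.3, 8.8, 54.5]
orientation: [[0.973, 0.23, 0.001], [0.23, -0.973, -0.0], [0.001, 0.0, -1.0]]
contact_force: [0.7, 0.9, -2.4]
width: 57.7
finger_force: 44.2
```

Request:
{"op": "carry_out", "data": {
  "plan": [
    [[0, 0, 0, 0, 0, 0, 0], [0, 0, 0, 0, 0, 0, 0], [0, 0, 0.015, 0, 0, 0, 0], [0, 0, 0.05, 0, 0, 0, 0], [0, 0, 0.09, 0, 0, 0, 0], [0, -0.03, 0.1, 0, 0, 0, 0], [-0.02, -0.075, 0.1, 0, 0, 0, 0], [-0.04, -0.12, 0.1, 0, 0, 0, 0], [-0.06, -0.165, 0.1, 0, 0, 0, 120], [-0.07, -0.18, 0.1, 0, 0, 0, 120]]
  ]
}}

```text
time: 26.35
tool_pos: [456.9, -174.7, 155.8]
orientation: [[0.974, 0.227, 0.002], [0.227, -0.974, -0.002], [0.001, 0.003, -1.0]]
contact_force: [-0.1, -0.4, -0.6]
width: 58.9
finger_force: 0.0
```

```bash
python3 - <<'E'
from h import *
s=read_state();print(s["tool_pos"],s["contact_force"])
b=grab_frame("side");a=grab_frame("top")
A=cv2.resize(a[225:335,280:450],None,fx=2.3,fy=2.3,interpolation=cv2.INTER_CUBIC);B=cv2.resize(b[210:430,200:340],(390,600)[::1],interpolation=cv2.INTER_CUBIC)
o=np.zeros((600,790,3),np.uint8);o[:A.shape[0],:A.shape[1]]=A;o[:,400:]=B;cv2.imwrite("pics/p10.png",o)
for c in("top","side"):
 for r in look_for(c,"collar"):print(c,np.round(r["position"],1),r["conf"],atz(c,r["position"],7))
def ring(cam,rect):
  im=a if cam=="top" else b
  r0,r1,c0,c1=rect;g=cv2.cvtColor(im[r0:r1,c0:c1],cv2.COLOR_BGR2HSV)
  m=(g[...,1]<50)&(g[...,2]>60);y,x=np.nonzero(m);print(cam,"grey",len(x),y.mean()+r0,x.mean()+c0,y.min()+r0,y.max()+r0,x.min()+c0,x.max()+c0,atz(cam,(y.mean()+r0,x.mean()+c0),9))
ring("top",(292,316,414,440));ring("side",(372,406,254,286))
E
```

```text
[ 456.9174796  -174.71143023  155.83394933] [-0.07221548 -0.41654408 -0.63084862]
side [414.5 220.4] 0.92 [ 359.1 -308.2    7. ]
side [425.  305.7] 0.86 [ 487.3 -352.8    7. ]
side [387.5 267.2] 0.75 [ 438.9 -274.4    7. ]
side [247.3 424.8] 0.72 [834.3   1.3   7. ]
side [458.6 263.1] 0.68 [ 414.8 -392.4    7. ]<stdin>:11: RuntimeWarning: Mean of empty slice.
  ret = ret.dtype.type(ret / rcount)
Traceback (most recent call last):
ValueError: zero-size array to reduction operation minimum which has no identity
```

View pics/p10.png

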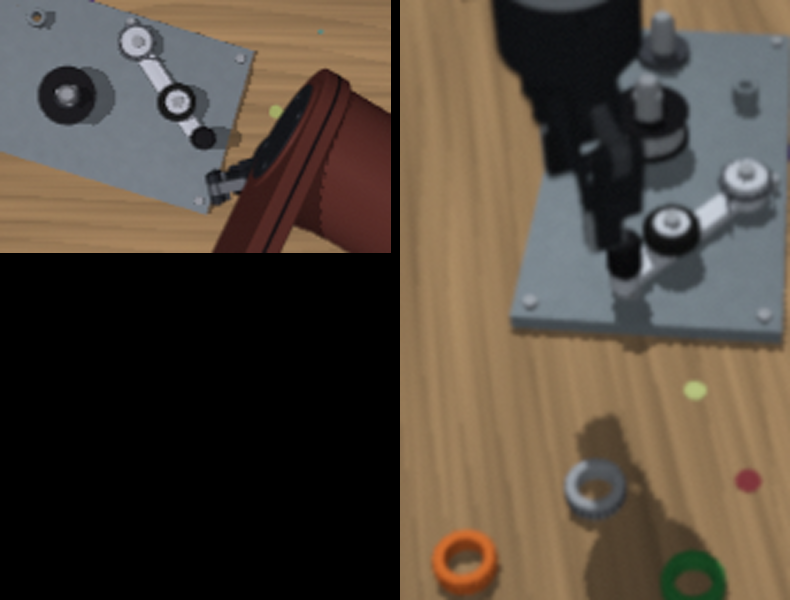

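The heavy bobbin is down on the main spindle at side crop (655,125), the arm is pinned, and the steel collar hasn't moved, at side crop (596,486). That was the last allowed picture, so I continue by numbers.

```bash
python3 - <<'E'
from h import *
b=grab_frame("side");cv2.imwrite("pics/p11.png",b)
def ring(cam,f,rect,zt):
  im=cv2.imread(f);r0,r1,c0,c1=rect;p=im[r0:r1,c0:c1]
  bg=np.median(p.reshape(-1,3),0)
  g=cv2.cvtColor(p,cv2.COLOR_BGR2HSV)
  m=((g[...,1]<70)&(g[...,2]>70)).astype(np.uint8);n,l,st,ce=cv2.connectedComponentsWithStats(m)
  k=1+st[1:,4].argmax();y,x=np.nonzero(l==k)
  e=cv2.minAreaRect(np.c_[x,y].astype(np.float32))
  rc=(e[0][1]+r0,e[0][0]+c0);print(f,st[k,4],rc,e[1],atz(cam,rc,zt))
  return rc
t1=ring("top","pics/top0.png",(290,318,412,442),10)
t2=ring("top","pics/p7t.png",(290,318,412,442),10)
s1=ring("side","pics/side0.png",(370,410,252,290),7)
s2=ring("side","pics/p11.png",(370,410,252,290),7)
print(tri(s1,t1),tri(s2,t2))
for r in cut_out("side","heavy")[:2]:
  print(r["position"],r["conf"])
print(proj("side",[[527.5,8,48],[527.5,8,20]]))
E
```

```text
pics/top0.png 146 (303.6000003814697, 426.3000011444092) (14.758047103881836, 15.205260276794434) [ 441.6 -279.3   10. ]
pics/p7t.png 132 (303.5, 427.0) (15.0, 14.0) [ 441.9 -281.    10. ]
pics/side0.png 293 (387.5, 269.5) (19.0, 21.0) [ 442.7 -275.2    7. ]
pics/p11.png 308 (388.0, 270.0) (20.0, 22.0) [ 443.3 -276.3    7. ]
(array([ 442.1, -278.6,   12.6]), np.float64(0.7)) (array([ 442.5, -280.2,   13.4]), np.float64(1.1))
[259.7, 294.5] 0.9
[342.6, 422.6] 0.65
[[250.1 288.8]
 [260.  289. ]]
```

Request:
{"op": "carry_out", "data": {
  "plan": [
    [[-0.005, -0.04, 0, 0, 0, 0, 105], [-0.01, -0.08, 0, 0, 0, 0, 105], [-0.0147, -0.105, 0, 0, 0, 0, 105], [-0.0147, -0.105, -0.04, 0, 0, 0, 105], [-0.0147, -0.105, -0.08, 0, 0, 0, 105], [-0.0147, -0.105, -0.08, 0, 0, 0, 105], [-0.0147, -0.105, -0.08, 0, 0, 0, 105]]
  ]
}}

```text
time: 27.35
tool_pos: [443.4, -274.9, 73.9]
orientation: [[0.973, 0.231, -0.002], [0.231, -0.973, 0.002], [-0.001, -0.002, -1.0]]
contact_force: [0.5, 0.4, 0.8]
width: 50.3
finger_force: 0.0
```

```bash
python3 - <<'E'
from h import *
s=read_state();print(s["tool_pos"],s["width"])
b=grab_frame("side");g=cv2.cvtColor(b[370:410,252:290],cv2.COLOR_BGR2HSV)
m=((g[...,1]<70)&(g[...,2]>70)).astype(np.uint8);print(cv2.connectedComponentsWithStats(m)[2:])
for r in look_for("side","collar"):print(np.round(r["position"],1),r["conf"],atz("side",r["position"],7))
E
```

```text
[ 443.41757823 -274.88789053   73.94080627] 50.26144380916237
(array([[   0,    0,   38,   40, 1208],
       [   7,    6,   22,   25,  311],
       [  30,   12,    1,    1,    1]], dtype=int32), array([[18.94784768, 19.45033113],
       [16.72347267, 19.7170418 ],
       [30.        , 12.        ]]))
[415.9 304.9] 0.79 [ 489.3 -337.3    7. ]
[459.6 267.4] 0.76 [ 420.8 -395.2    7. ]
[394.4 264.9] 0.74 [ 433.3 -286.4    7. ]
[413.3 222.6] 0.71 [ 362.7 -306.7    7. ]
```

Request:
{"op": "carry_out", "data": {
  "plan": [
    [[-0.001, -0.0045, -0.02, 0, 0, 0, 105], [-0.001, -0.0045, -0.04, 0, 0, 0, 105], [-0.001, -0.0045, -0.05, 0, 0, 0, 105], [-0.001, -0.0045, -0.05, 0, 0, 0, 105]]
  ]
}}

```text
time: 27.85
tool_pos: [442.4, -280.4, 24.3]
orientation: [[0.973, 0.23, -0.0], [0.23, -0.973, 0.0], [-0.0, -0.0, -1.0]]
contact_force: [0.1, 0.5, 0.4]
width: 50.3
finger_force: 0.0
```

Request:
{"op": "carry_out", "data": {
  "plan": [
    [[0, 0, 0, 0, 0, 0, 255], [0, 0, 0, 0, 0, 0, 255], [0, 0, 0, 0, 0, 0, 255], [0, 0, 0, 0, 0, 0, 255]]
  ],
  "squeeze": 60
}}

```text
time: 28.25
tool_pos: [443.3, -281.3, 26.0]
orientation: [[0.973, 0.23, 0.002], [0.23, -0.973, -0.001], [0.002, 0.002, -1.0]]
contact_force: [-1.6, 1.7, 7.2]
width: 32.3
finger_force: 59.1
```

Request:
{"op": "carry_out", "data": {
  "plan": [
    [[0, 0, 0.04, 0, 0, 0, 255], [0, 0, 0.08, 0, 0, 0, 255], [0, 0, 0.12, 0, 0, 0, 255], [0, 0, 0.13, 0, 0, 0, 255], [0.0, 0, 0.13, 0, 0, 0, 255]]
  ]
}}

```text
time: 28.75
tool_pos: [443.7, -281.9, 157.1]
orientation: [[0.973, 0.23, 0.005], [0.23, -0.973, -0.004], [0.004, 0.005, -1.0]]
contact_force: [-0.3, 0.2, -1.2]
width: 32.4
finger_force: 59.9
```

```bash
python3 - <<'E'
from h import *
s=read_state();p=s["tool_pos"];print(p,s["width"])
b=grab_frame("side");cv2.imwrite("pics/p12.png",b)
q=proj("side",[p[0],p[1],p[2]-19])[0];print("pred",q)
print([(np.round(r["position"],1),r["conf"]) for r in look_for("side","collar")])
r,c=int(q[0])-22,int(q[1])-24
g=cv2.cvtColor(b[r:r+44,c:c+48],cv2.COLOR_BGR2GRAY)
for row in g[::2]:print(" ".join("%3d"%v for v in row[::2]))
E
```

```text
[ 443.71147098 -281.91209042  157.06735166] 32.37153418218267
pred [342.7 266.1]
[(array([414.2, 217.4]), 0.85), (array([447.5, 264. ]), 0.84), (array([424.9, 304.2]), 0.65), (array([344.1, 255.6]), 0.43)]
147 162 178 156 143 128  48  19  22  20  17  17  19  16  19  36  46  47  48  45  32  73  76 109
146 133 118 111 142 133  53  19  21  19  18  17  18  20  17  33  44  47  48  47  43  61  66  66
147 146 135 141 146 139  65  18  20  20  19  20  20  20  21  31  40  48  47  47  47  33  27  27
105 109 115 118 124 122  68  18  19  21  21  21  21  20  21  30  37  45  48  45  44  32  20  20
 79  81  82  83  82  81  63  21  16  21  20  21  21  26  35  29  24  32  42  45  48  44  23  22
 79  78  81  82  82  80  72  22  17  19  18  19  30  41  26  20  19  25  44  49  51  49  29  21
 93  87  91  86  92  87  74  28  27  47  28  20  25  29  18  21  20  22  38  49  50  47  30  17
134 127 134 136 137 132 123  65  78  87  42  19  19  18  18  20  23  21  28  44  44  40  27  15
138 133 133 143 142 138 132 101  94  90  48  18  20  19  18  18  19  19  25  40  37  31  17  19
135 133 133 144 143 137 117  9
[... 517 characters left out ...]
  18  36 114 142 145 140 132
134 138 133 130 143 141 128  88  65  80  89  78  92  56  20  18  17  17  35 117 139 147 140 132
133 137 134 128 142 142 135 126  88  66  77  66  92  62  21  18  25  46  87 131 136 147 141 134
133 138 135 128 140 143 134 136 134 113 101  79  97  83  47  67  97 125 141 139 136 145 144 136
133 136 137 129 138 144 135 135 140 141 146 139 133 128 131 135 136 135 140 138 135 143 145 137
133 136 138 130 136 145 136 134 139 140 147 149 142 142 145 141 138 134 138 138 135 143 146 139
133 135 139 133 134 145 137 133 137 141 144 149 143 143 144 141 137 134 136 135 136 139 145 140
133 134 138 134 132 145 140 132 136 140 142 150 143 142 145 142 137 134 133 131 136 137 146 140
```

Request:
{"op": "carry_out", "data": {
  "plan": [
    [[0.013, 0.045, 0, 0, 0, 0, 255], [0.026, 0.09, 0, 0, 0, 0, 255], [0.039, 0.135, 0, 0, 0, 0, 255], [0.052, 0.18, 0, 0, 0, 0, 255], [0.065, 0.225, 0, 0, 0, 0, 255], [0.078, 0.27, 0, 0, 0, 0, 255], [0.084, 0.29, 0, 0, 0, 0, 255], [0.084, 0.29, -0.02, 0, 0, 0, 255], [0.084, 0.29, -0.045, 0, 0, 0, 255], [0.084, 0.29, -0.045, 0, 0, 0, 255]]
  ]
}}

```text
time: 29.85
tool_pos: [522.8, 10.1, 103.8]
orientation: [[0.973, 0.23, -0.008], [0.23, -0.973, 0.001], [-0.008, -0.003, -1.0]]
contact_force: [0.2, 0.4, -0.4]
width: 32.4
finger_force: 59.9
```

Request:
{"op": "carry_out", "data": {
  "plan": [
    [[0, 0, 0, 0, 0, 0, 255], [0, 0, 0, 0, 0, 0, 255]]
  ]
}}

```text
time: 30.05
tool_pos: [526.1, 9.1, 109.2]
orientation: [[0.973, 0.229, -0.001], [0.229, -0.973, 0.0], [-0.001, -0.0, -1.0]]
contact_force: [0.9, -0.2, 0.0]
width: 32.2
finger_force: 59.9
```

```bash
python3 - <<'E'
from h import *
s=read_state();p=s["tool_pos"];print(p,s["width"],s["contact_force"])
b=grab_frame("side");cv2.imwrite("pics/p13.png",b)
q=proj("side",[p[0],p[1],p[2]-19])[0];print("pred",q,"spindle",proj("side",[[527.5,8,78],[527.5,8,60]]))
r,c=int(q[0])-12,int(q[1])-20
g=cv2.cvtColor(b[r:r+44,c:c+40],cv2.COLOR_BGR2GRAY);print(r,c)
for row in g[::2]:print(" ".join("%3d"%v for v in row))
E
```

```text
[526.08438517   9.12742648 109.2010976 ] 32.15555079793868 [ 0.8692968  -0.17682378  0.00152305]
pred [234.1 287.5] spindle [[239.  288.5]
 [245.7 288.6]]
222 267
116 119 107 100 110 114 114 115 115 113 109  89  50  22  13  12  12  13  16  13  15  17  16  17  16  14  16  15  14  15  13  15  13  14  14  14  18  40  77 107
109  98  99 108 115 116 116 115 116 116 111  94  54  23  15  13  13  13  14  15  14  17  15  13  15  13  13  12  15  16  17  17  14  16  15  16  26  62 100 113
117 116 117 116 116 115 116 117 115 114 112  95  60  26  19  21  26  31  35  32  24  24  17  16  15  16  16  17  15  17  19  18  16  19  18  23  50  90 110 112
119 116 116 116 117 117 117 116 115 116 116 108  83  51  52  62  71  76  73  62  61  58  39  22  14  13  16  15  18  16  24  24  36  43  46  51  68  99 111 113
118 116 117 117 117 115 117 117 119 119 118 111  95  81  79  77  75  75  74  69  73  71  47  22  15  15  14  16  17  23  34  35  43  55  55  51  64  97 114 117
119 118 117 116 116 115 118 118 119 118 113  97  82  79  78  72  71  75  74  66  73  71  47  23  16  15  18  16  16  22  32  34  37  40  
[... 1882 characters left out ...]
  10  13  10  11  11  11  12  18  30  36  50  83 112 118 120
122 124 124 123 123 123 123 113  85  58  64  60  45  30  19  13  11   9   6   9   8   7  13  10  11   9   9  12  15  18  28  41  58  70  61  42  65 107 121 120
124 123 123 124 124 124 124 111  75  48  61  77  80  77  69  61  55  49  45  40  38  38  39  41  39  41  48  55  62  68  76  78  80  74  57  37  61 107 118 119
123 124 123 124 124 124 124 115  89  45  35  60  77  82  83  83  85  84  82  83  81  85  88  87  82  82  83  84  84  83  84  82  75  57  33  31  67 108 120 119
122 122 121 124 123 123 123 121 107  63  28  25  43  63  77  81  83  86  88  88  91  93  91  90  89  87  85  85  82  81  76  60  39  23  27  49  72  98 114 120
```

Request:
{"op": "carry_out", "data": {
  "plan": [
    [[0.001, -0.0005, 0, 0, 0, 0, 255], [0.001, -0.0005, 0, 0, 0, 0, 255], [0.001, -0.0005, 0, 0, 0, 0, 255], [0.001, -0.0005, 0, 0, 0, 0, 255]]
  ]
}}

```text
time: 30.5
tool_pos: [527.3, 8.8, 109.3]
orientation: [[0.973, 0.23, 0.0], [0.23, -0.973, -0.0], [0.0, 0.0, -1.0]]
contact_force: [0.7, -0.9, -2.1]
width: 32.4
finger_force: 59.9
```

```bash
python3 - <<'E'
from h import *
s=read_state();p=s["tool_pos"];print(p,s["width"],s["contact_force"])
b=grab_frame("side");g=cv2.cvtColor(b,cv2.COLOR_BGR2GRAY).astype(float)
print("pred",proj("side",[p[0],p[1],p[2]-19])[0])
def edge(rows,lo,hi):
    v=g[rows[0]:rows[1]].mean(0)[lo:hi];d=np.diff(v);return [round(lo+.5+float((np.arange(len(d))*np.clip(sg*d,4,None)-np.arange(len(d))*4).sum()/(np.clip(sg*d,4,None)-4).sum()),2) for sg in(1,-1)]
print("collar left",edge((230,234),273,283),"spindle",edge((246,252),280,298))
E
```

```text
[527.30754594   8.79091816 109.32168632] 32.43855518363639 [ 0.65839181 -0.91771755 -2.09058097]
pred [234.1 288.2]
collar left [nan, 278.93] spindle [284.01, 293.49]<stdin>:6: RuntimeWarning: invalid value encountered in scalar divide
```

Request:
{"op": "carry_out", "data": {
  "plan": [
    [[0.0008, 0, -0.005, 0, 0, 0, 255], [0.0008, 0, -0.01, 0, 0, 0, 255], [0.0008, 0, -0.014, 0, 0, 0, 255], [0.0008, 0, -0.014, 0, 0, 0, 255]]
  ]
}}

```text
time: 30.95
tool_pos: [527.6, 8.8, 94.3]
orientation: [[0.973, 0.23, -0.001], [0.23, -0.973, -0.0], [-0.001, -0.0, -1.0]]
contact_force: [-1.5, 0.0, -0.8]
width: 32.6
finger_force: 60.0
```

Request:
{"op": "carry_out", "data": {
  "plan": [
    [[0, 0, -0.005, 0, 0, 0, 255], [0, 0, -0.01, 0, 0, 0, 255], [0, 0, -0.015, 0, 0, 0, 255], [0, 0, -0.019, 0, 0, 0, 255], [0, 0, -0.021, 0, 0, 0, 255], [0, 0, -0.021, 0, 0, 0, 255]]
  ]
}}

```text
time: 31.55
tool_pos: [527.9, 9.0, 74.1]
orientation: [[0.973, 0.23, -0.0], [0.23, -0.973, 0.0], [-0.0, -0.0, -1.0]]
contact_force: [-1.9, 0.5, 1.7]
width: 32.6
finger_force: 60.3
```

Request:
{"op": "carry_out", "data": {
  "plan": [
    [[0, 0, -0.002, 0, 0, 0, 255], [0, 0, -0.004, 0, 0, 0, 255], [0, 0, -0.004, 0, 0, 0, 255]]
  ]
}}

```text
time: 31.85
tool_pos: [528.5, 9.0, 73.8]
orientation: [[0.973, 0.23, -0.0], [0.23, -0.973, -0.0], [-0.0, -0.0, -1.0]]
contact_force: [-14.9, 1.5, 32.5]
width: 32.3
finger_force: 63.6
```

Hard stop at the expected height (TCP 74), so the collar is seated. Next: release and retreat.

Request:
{"op": "carry_out", "data": {
  "plan": [
    [[0, 0, 0.004, 0, 0, 0, 255], [0, 0, 0.004, 0, 0, 0, 110], [0, 0, 0.004, 0, 0, 0, 90], [0, 0, 0.015, 0, 0, 0, 90], [0, 0, 0.05, 0, 0, 0, 90], [0, 0, 0.09, 0, 0, 0, 90], [-0.04, -0.02, 0.1, 0, 0, 0, 90], [-0.08, -0.05, 0.1, 0, 0, 0, 90], [-0.1, -0.09, 0.1, 0, 0, 0, 90], [-0.1, -0.13, 0.1, 0, 0, 0, 90]]
  ]
}}

```text
time: 32.85
tool_pos: [425.8, -121.5, 170.4]
orientation: [[0.973, 0.231, -0.0], [0.231, -0.973, 0.0], [-0.0, -0.0, -1.0]]
contact_force: [0.9, -0.6, 0.4]
width: 55.2
finger_force: 0.0
```

```bash
python3 - <<'E'
from h import *
s=read_state();p=s["tool_pos"];print(p,s["width"],s["contact_force"])
b=grab_frame("side");a=grab_frame("top");cv2.imwrite("pics/end.png",b);cv2.imwrite("pics/endt.png",a)
print("axis z48,55,62,78",proj("side",[[527.5,8,z] for z in(20,48,62,78)]).tolist())
for c,n,z in(("side","collar",62),("top","collar",62),("side","heavy",34),("side","pin",45),("top","pin",55),("top","thin1",20),("side","thin1",20)):
  print(c,n,[(np.round(r["position"],1).tolist(),r["conf"],atz(c,r["position"],z).tolist()) for r in look_for(c,n)])
g=cv2.cvtColor(b[230:276,270:308],cv2.COLOR_BGR2GRAY)
for i,row in enumerate(g):print(230+i," ".join("%3d"%v for v in row[::2]))
E
```

```text
[ 425.83555068 -121.50976916  170.42599551] 55.17810333370881 [ 0.91967192 -0.61084194  0.4001489 ]
axis z48,55,62,78 [[260.0, 289.0], [250.1, 288.8], [245.0, 288.6], [239.0, 288.5]]
side collar [([448.5, 268.8], 0.81, [424.7, -403.8, 62.0]), ([414.3, 221.6], 0.71, [365.5, -339.2, 62.0]), ([425.8, 305.3], 0.59, [480.6, -381.1, 62.0]), ([339.3, 424.9], 0.5, [707.7, -274.1, 62.0]), ([251.6, 288.8], 0.49, [524.3, -12.0, 62.0])]
top collar [([272.5, 305.2], 0.65, [511.1, 15.2, 62.0]), ([311.1, 468.4], 0.48, [427.2, -363.6, 62.0])]
side heavy [([259.9, 291.5], 0.64, [530.1, -7.4, 34.0])]
side pin [([304.2, 277.0], 0.63, [480.5, -130.3, 45.0]), ([284.2, 297.0], 0.33, [526.0, -88.0, 45.0]), ([288.8, 304.6], 0.17, [537.8, -102.8, 45.0])]
top pin [([283.2, 365.8], 0.59, [488.6, -125.9, 55.0])]
top thin1 [([255.0, 171.7], 0.72, [549.6, 336.2, 20.0]), ([290.5, 173.3], 0.71, [465.1, 328.6, 20.0]), ([269.0, 168.5], 0.41, [516.0, 342.3, 20.0])]
side thin1 [([178.9, 277.3], 0.84, [552.7, 319.9, 20.0])]
230 116 116 117 119 119 116 119 104  53  60  53  47  51  48  37  54  52  96 116
231 116 116 118 1
[... 2882 characters left out ...]
  59  35  20  35  48  60  55  42  28  24  34  61  66  69 110
268 123 124 123 109  67  54  35  24  26  31  27  24  25  39  53  65  66  66 102
269 124 124 126 112  70  63  54  42  32  29  31  37  46  57  65  66  65  66 101
270 124 125 125 113  68  66  64  61  55  50  50  56  62  64  67  66  66  67 108
271 124 125 124 118  72  66  65  65  63  64  64  65  64  67  66  67  66  68 110
272 125 125 125 123  78  65  64  64  65  66  67  65  64  66  67  66  66  69 111
273 125 125 123 123  83  64  64  67  65  65  67  65  66  67  66  66  69  76 114
274 124 125 122 122  98  71  64  66  65  67  67  66  65  66  65  66  68  85 117
275 125 125 123 122 114  92  68  67  66  65  67  65  64  66  66  66  73 100 120
```

Request:
{"op": "carry_out", "data": {
  "plan": [
    [[0, 0, 0, 0, 0, 0, 90], [0, 0, 0, 0, 0, 0, 90], [0, 0, 0, 0, 0, 0, 90], [0, 0, 0, 0, 0, 0, 90], [0, 0, 0, 0, 0, 0, 90]]
  ]
}}

```text
time: 33.8
tool_pos: [428.0, -121.1, 170.0]
orientation: [[0.973, 0.23, -0.0], [0.23, -0.973, 0.0], [-0.0, -0.0, -1.0]]
contact_force: [-0.3, 0.2, -0.3]
width: 55.2
finger_force: 0.0
```

```bash
python3 -c "
from plant import *
print(finish_job())"
```

```text
the job is handed in; nothing more can be done
None
```

The job is handed in, with no verdict returned: the arm is pinned back, both thin bobbins (only two were there) are flat in the tray, and the heavy bobbin is on the main spindle with the collar pushed down past the balls to a hard stop at the seated height.

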